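Clamp-check a printed scoop and nest it on the display stand

TASK

Take the new printed scoop out of its cardboard box and seat it in the check nest with its handle lying in the fork, then swing the toggle clamp fully over onto it and let go, so that the clamp holds it by itself for a second. Swing the clamp fully back while the scoop stays seated, then move the scoop to the display stand: nest it upright in the scoop already there, with its handle fanned into the free taller slot, and let go. Set it down gently, leave the clamp open, keep the scoop upright all along and leave the loose samples where they are.

Things in the scene. Friction and masses are not known exactly. Their poses are not given: they have to be found in the camera images.
- scoop_center (a point): New scoop, grey nylon, about 120 g, in the box at first. Cup 60 mm high: foot 42 mm across, tapering out to an upright rim band (46-60 mm up) 66 mm across; wall 3 mm; inner floor 26 mm up. Flat lands 26 mm long on the band's +y and -y sides, 68 mm over both: the cup can be gripped across them from above. This point: on the cup's axis, 30 mm above its underside. z up, -x along the handle.
- scoop_handle (a point): Middle of the new scoop's straight bar handle: 75 mm from the cup's axis along -x, 52 mm above the underside. The bar is 14 mm wide, 16 mm high (44-60 mm up, top flush with the rim) and ends 115 mm from the axis. Axes as scoop_center. In the box only the handle can be gripped, as the walls leave no room around the cup.
- stand_scoop_center (a point): The scoop already on the display stand, loose, the same in shape and size, its handle lying in the lower slot; same point and axes as scoop_center. The new scoop nests into it and then stands 26 mm higher (about 2 mm play to each side), standing proud by 26 mm.
- stand_scoop_handle (a point): Middle of that scoop's handle, as scoop_handle.
- box_floor (a point): Cardboard box, fixed, 86 mm square outside, 76 mm inside; this point is the centre of its inner floor, 5 mm above the table. Walls rise 60 mm above that floor except the front (-x) one, over which the handle sticks out; that one rises 33 mm.
- nest_seat (a point): Check nest, fixed: aluminium plate 12 mm thick, 100 mm wide, from 120 mm in front (-x) of this point to 95 mm behind. This point: on the plate's top, where the middle of the scoop's foot belongs. Four black blocks 8 mm high leave a 47 mm square pocket for the foot. The handle goes along -x between two fork posts, 26 mm apart, 100-112 mm in front, 60 mm above the plate's top.
- clamp_pivot (a point): Pivot of the toggle clamp on its two steel cheeks (36 mm wide over both, up to 14 mm above the pivot): 58 mm behind (+x of) nest_seat and 80 mm above the plate's top. Its axes are those of the nest; the arm swings in the nest's x-z plane.
- clamp_grip (a point): Centre of the black disc grip on the end of the clamp arm, 118 mm from the pivot: 28 mm across, 20 mm thick, its two flat faces looking along the nest's +y and -y. Can be pinched on these faces from above; it then turns between the fingers as the arm swings (fingers wider than the arm, which is 14 mm wide). Its axes turn with the arm.
- clamp (a joint): Clamp arm angle q, rad. 0 (start): fully back, 47 degrees past upright. 2.4: arm level towards -x, its rubber foot (54 mm below the arm, 58 mm from the pivot) on the floor of a seated scoop; 2.52 with none. Grip at pivot + 118 mm * (-cos(2.4-q) along the nest's x, sin(2.4-q) along z). A damped spring drives it shut above 1.2, open below 1.2 (to 0.3 N m); moving the grip takes about 4 N.
- stand: Pale wooden display stand, fixed; origin under its centre. A round base 10 mm thick and 100 mm across with low blocks around the foot of the scoop on it. Two handle slots run out from it in front, fanned 24 degrees either side of its -x. z up.
- low_slot: The lower handle slot, taken by the scoop on the stand: two upright boards 64 mm high, 28 mm apart inside, 60 to 115 mm from the stand's centre. Origin at the stand's centre, at table height; the slot runs along this frame's -x.
- high_slot: The free, taller handle slot, for the new scoop: two upright boards 102 mm high, 28 mm apart inside, 60 to 115 mm from the stand's centre, so there is no room for fingers beside a handle in it. Origin at the stand's centre, at table height; the slot runs along this frame's -x.
- mouse_center (a point): Bystander: black domed computer-mouse shell, 68 mm across, 37 mm high; point 18 mm up.
- bangle_center (a point): Bystander: black bangle lying flat, 80 mm across, 22 mm high; its centre.
- housing_center (a point): Bystander: white printed housing 80 x 50 mm, 48 mm high; point 24 mm up.

How it is judged:
By the outcome, as a careful person would: the job done as asked, in the order asked, and still so for the second after the job is handed in, with the robot touching nothing.
It also fails if it takes over 72 s, if anything falls off the work surface, if the arm or the gripper's body presses on something with over 40 N, if the wrist force passes 120 N, or if a joint passes its speed limit or range.

ROBOT

A 6-joint arm with a two-finger parallel gripper is mounted at the origin on the work surface. World frame = base frame: x ahead of the robot, y to its left, z up, the work surface at z = 0. Lengths are in m, angles in degrees, forces in N, time in s.
With the tool pointing down it reaches from about 0.375 to 0.9 m from the base axis. Payload 3.1 kg.
Tool frame: the origin (TCP) lies at the very end of the fingers, on their centre line; the grasp point (between the pads) lies behind it (bot.grip_depth is the z of the grasp point in the tool frame, in m); z points along the fingers, y is the direction in which the jaws open and shut (so a half turn about z gives the same grasp; the last joint's range is limited). The gripper opens to 87 mm and grips with 3 to 60 N. Pads are 19 mm wide; open, the fingers measure 117 mm over their backs; the gripper's body (75 mm by 190 mm) begins 51 mm behind the grasp point.
Start: joints at [-75.716, 30.224, 82.088, -0, 67.689, -10.227], TCP at [0.259, -0.569, 0.19] pointing down, gripper open.
Joint ranges: [-176.69, 176.69], [-43.24, 126.21], [12.49, 139.97], [-82, 262], [0, 151.66], [-163.58, 163.58]. Speed limits (degrees/s): [159.86, 159.86, 180, 180, 180, 180].

INTERFACE

Orientations are given as a 3x3 rotation matrix whose columns are the frame's x, y, z axes.
In Python, from rig import bot, vision gives the robot as it stands. The module is installed in compiled form; this text tells all that it offers.
- The arm moves only by the shell command python3 -m jog 'ROWS'. ROWS is JSON, a list of rows, each a list of 3 entries, a list of its own where there are three numbers: the shift along the tool's x, y, z in mm, then the turn, a rotation vector about the tool's x, y, z in degrees, then the closure, from 0 (fully open) to 1 (shut). In form: [[[dx, dy, dz], [wx, wy, wz], fingers], ...]. A call has 1 to 12 rows; each row is the pose to reach, as a shift and turn from the pose commanded when the call began, along the tool's axes at that moment; what a row does not reach only later rows make up. A row lasts 1/12 s, in which the tool goes at most 41.7 mm and 7.16 degrees, less where a joint would pass 70% of its speed; a pose out of reach is approached as far as the arm can. A call with a gripper value outside its range is refused whole. The fingers move at their own pace and stop on an object; the grip force is fixed at half the most. Time passes only in rows, so rows that repeat a pose let the fingers close. It gives the time, the measured TCP pose, the force and the opening at its end, in the units of the state.
- bot.read_state(): the state, without advancing time (a new reading comes with each control period).
- vision.capture(name): name is "scene" or "top" or "wrist"; returns the picture (480x640x3 uint8, red, green, blue); there is no depth.
- vision.camera_info(name): a dict with "intrinsics" (3x3 intrinsics, pixels), "camera_from_world" (4x4, takes a point from world to camera coordinates); the wrist camera has in their place "mount" (4x4, takes a point from camera to tool coordinates, whose origin is the TCP and whose axes are the flange's). Camera axes: x right, y up, looking along -z (the intrinsics and any distortion apply to the point x, -y, -z); pixel columns grow to the right and rows downward; lengths in m; the calibration is good to about 2 mm. A picture is of the moment at which its call begins: read the wrist's pose just before it. camera_info takes no time and is no camera call.
- bot.hand_in(): hands the job in, once; it reports no verdict.
The state is a dict: "time_s": time; "joint_positions": joint angles; "qvel": joint speeds; "tau": joint torques, N m; "position": TCP position; "tcp_rot": TCP orientation; "force": force on the tool from outside, world axes, zero at the start; "moment": the same for the moment, N m; "opening": opening from 0.0 (shut) to 1.0 (fully open).
Only numpy, scipy, OpenCV 4.12 (cv2) and the standard library are available. Lean on these libraries where they do the work, as an engineer would, in place of code of your own. Each camera call takes 0.05 s, during which the arm holds its last target. There are 200 camera calls.

## Working session

There is one attempt and no reset: what is moved stays moved. The work goes in short steps, Python scripts to look and compute and a shell command to move; the robot and the scene stay as the last step left them, time stands still between calls to the robot, and variables do not carry over. Pictures are saved under pics/ and viewed, about 8 in all and at most 12, crops included, and the job is handed in when it is done.

```bash
mkdir -p pics
python3 - <<'E'
from rig import bot, vision
import cv2, numpy as np
np.set_printoptions(precision=4,suppress=True)
for n in ("top","scene","wrist"):
    im=vision.capture(n); cv2.imwrite(f"pics/{n}0.png",im[...,::-1])
    print(n,{k:np.array(v) if not isinstance(v,(str,int,float)) else v for k,v in vision.camera_info(n).items()})
print(bot.read_state(), bot.grip_depth)
E
```

```text
top {'intrinsics': array([[608.2271,   0.    , 321.5164],
       [  0.    , 608.2271, 243.1518],
       [  0.    ,   0.    ,   1.    ]]), 'camera_from_world': array([[ 0.0213, -0.9996, -0.0165,  0.0202],
       [ 0.9971,  0.0201,  0.074 , -0.5889],
       [-0.0736, -0.0181,  0.9971, -1.4866],
       [ 0.    ,  0.    ,  0.    ,  1.    ]])}
scene {'intrinsics': array([[474.4661,   0.    , 324.8779],
       [  0.    , 474.4661, 241.2054],
       [  0.    ,   0.    ,   1.    ]]), 'camera_from_world': array([[ 0.3683,  0.9295, -0.0188, -0.2366],
       [-0.5083,  0.2183,  0.8331,  0.2026],
       [ 0.7784, -0.2973,  0.5529, -1.4504],
       [ 0.    ,  0.    ,  0.    ,  1.    ]])}
wrist {'intrinsics': array([[373.5131,   0.    , 315.1984],
       [  0.    , 373.5131, 239.7905],
       [  0.    ,   0.    ,   1.    ]]), 'mount': array([[ 0.0011,  0.9696,  0.2446,  0.0661],
       [ 1.    , -0.0012,  0.0002,  0.0017],
       [ 0.0005,  0.2446, -0.9696, -0.195 ],
       [ 0.    ,  0.    ,  0.    ,  1.    ]])}
{'time_s': 0.15, 'joint_positions': array([-75.7164,  30.2692,  82.1386,   0.0022,  67.6907, -10.2261]), 'qvel': array([ 0.0177, -0.1026, -0.2184,  0.0391, -0.0192, -0.0324]), 'tau': array([  0.0002, -44.0432, -17.6842,   0.0633,   0.0553,  -0.0001]), 'position': array([ 0.2592, -0.5681,  0.1895]), 'tcp_rot': array([[ 0.9099,  0.4148, -0.0004],
       [ 0.4148, -0.9099,  0.0017],
       [ 0.0003, -0.0017, -1.    ]]), 'force': array([0.1959, 0.0355, 0.1468]), 'moment': array([-0.0067, -0.0021, -0.0244]), 'opening': 0.9982758175466219} -0.0187
```

View pics/top0.png

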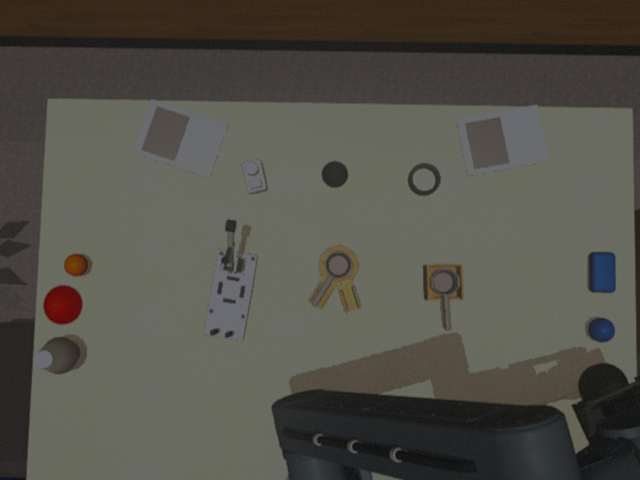

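View pics/scene0.png

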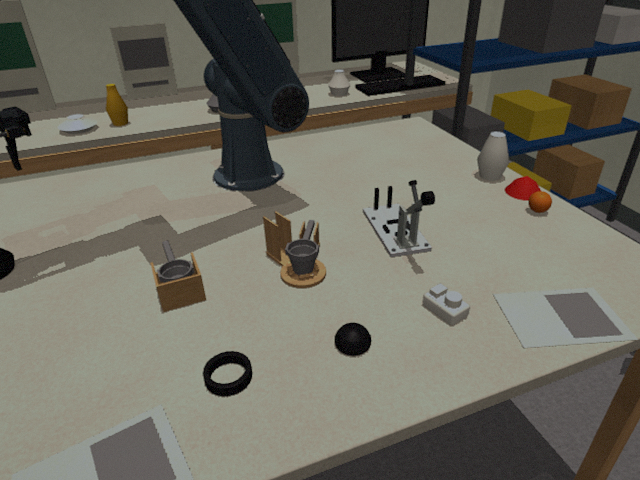

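The top view shows the nest at (232,290), with its grip at (231,226). The stand cup is at (338,264), its occupied slot points to (318,302) and the free one to (349,298). The box is at (444,282), with its handle running to (447,328).

```bash
cat > h.py <<'E'
from rig import bot, vision
import cv2, numpy as np
np.set_printoptions(precision=4,suppress=True)
def cam(name,st=None):
    i=vision.camera_info(name); K=np.array(i["intrinsics"])
    if name=="wrist":
        T=np.eye(4); T[:3,:3]=st["tcp_rot"]; T[:3,3]=st["position"]
        M=T@np.array(i["mount"])
    else: M=np.linalg.inv(np.array(i["camera_from_world"]))
    return K,M
def cast(px,z,c):
    K,M=c; d=np.linalg.inv(K)@[px[0],px[1],1.]; d=M[:3,:3]@(d*[1,-1,-1]); o=M[:3,3]
    return o+d*(z-o[2])/d[2]
def proj(p,c):
    K,M=c; q=np.linalg.inv(M)@np.append(p,1); q=K@(q[:3]*[1,-1,-1]); return q[:2]/q[2]
def tool(R,v): return 1000*np.array(R).T@np.array(v)
E
python3 - <<'E'
from h import *
c=cam("top")
for n,p,z in [("boxcup",(444,282),.065),("boxhandle end",(447.5,328),.065),("standcup",(338.5,264),.07),("standhandle end",(314,305),.07),("highslot end",(351,309),.102),("nest seat~",(232,290),.02),("grip",(231,226),.18)]:
    print(n,cast(p,z,c))
for a,b,n in [((237,250),(223,0),'x')]: pass
print([cast(p,.012,c) for p in [(218,248),(257,254),(204,335),(243,341)]])
im=cv2.imread("pics/top0.png")[215:345,195:470]
cv2.imwrite("pics/crop0.png",np.clip(cv2.resize(im,None,fx=2.9,fy=2.9,interpolation=cv2.INTER_CUBIC)*1.6,0,255).astype(np.uint8))
E
```

```text
boxcup [ 0.498  -0.2631  0.065 ]
boxhandle end [ 0.3891 -0.2721  0.065 ]
standcup [ 0.5356 -0.0101  0.07  ]
standhandle end [0.4367 0.0463 0.07  ]
highslot end [ 0.4302 -0.0409  0.102 ]
nest seat~ [0.4678 0.2516 0.02  ]
grip [0.611  0.2322 0.18  ]
[array([0.5717, 0.2914, 0.012 ]), array([0.5587, 0.1932, 0.012 ]), array([0.3552, 0.3188, 0.012 ]), array([0.3427, 0.2216, 0.012 ])]
```

View pics/crop0.png

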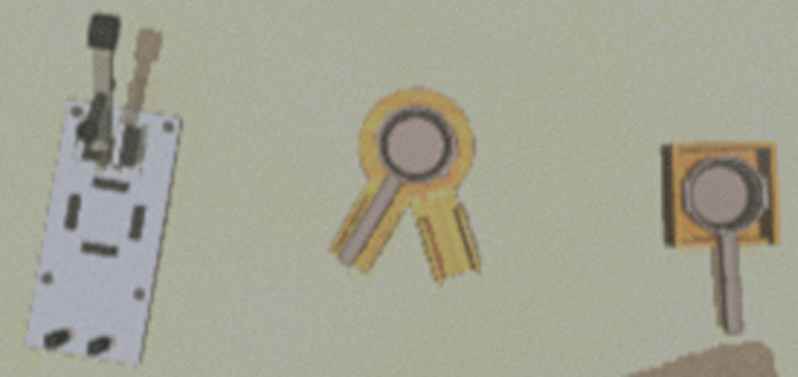

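The zoomed crop agrees with those positions, and the scoop rims and slots are clear in it. Next I'll look with the wrist camera over each station, starting with the box.

```bash
cat >> h.py <<'E'
from scipy.spatial.transform import Rotation as Ro
def Ryaw(deg):
    c,s=np.cos(np.radians(deg)),np.sin(np.radians(deg)); return np.array([[c,s,0],[s,-c,0],[0,0,-1.]])
def go(p,yaw,R0=None,p0=None):
    st=bot.read_state(); R0=np.array(st["tcp_rot"]) if R0 is None else R0; p0=st["position"] if p0 is None else p0
    v=tool(R0,np.array(p)-p0); w=Ro.from_matrix(R0.T@Ryaw(yaw)).as_rotvec(degrees=True)
    print("shift",v.round(1),"turn",w.round(2),"rows",round(max(np.linalg.norm(v)/41.7,np.linalg.norm(w)/7.16),1)); return v,w
E
python3 - <<'E'
from h import *
print(bot.read_state()["time_s"])
A=np.array([.46,-.266,.2]);B=np.array([.51,-.01,.22]);C=np.array([.47,.2545,.24])
go(A,4.7); go(B,0,Ryaw(4.7),A); go(C,-7.4,Ryaw(0),B)
E
```

```text
0.15
shift [ 308.  -191.5  -10.1] turn [-0.1  -0.   19.81] rows 8.7
shift [  70.8 -251.   -20. ] turn [0.  0.  4.7] rows 6.3
shift [ -40.  -264.5  -20. ] turn [0.  0.  7.4] rows 6.4
```

```bash
cat > snap.py <<'E'
import sys,pickle
from h import *
n=sys.argv[1]; st=bot.read_state(); im=vision.capture("wrist"); cv2.imwrite(f"pics/{n}.png",im[...,::-1]); pickle.dump(st,open(f"pics/{n}.pkl","wb"))
print(n,st["time_s"],st["position"],np.abs(st["qvel"]).max(),st["force"],st["opening"])
E
T='[[308,-191.5,-10],[-0.1,0,19.8],0]'
python3 -m jog '[[[308,-191.5,-10],[-0.1,0,19.8],0],[[308,-191.5,-10],[-0.1,0,19.8],0],[[308,-191.5,-10],[-0.1,0,19.8],0],[[308,-191.5,-10],[-0.1,0,19.8],0],[[308,-191.5,-10],[-0.1,0,19.8],0],[[308,-191.5,-10],[-0.1,0,19.8],0],[[308,-191.5,-10],[-0.1,0,19.8],0],[[308,-191.5,-10],[-0.1,0,19.8],0],[[308,-191.5,-10],[-0.1,0,19.8],0],[[308,-191.5,-10],[-0.1,0,19.8],0],[[308,-191.5,-10],[-0.1,0,19.8],0],[[308,-191.5,-10],[-0.1,0,19.8],0]]'
python3 snap.py box1
python3 -m jog '[[[71,-251,-20],[0,0,4.7],0],[[71,-251,-20],[0,0,4.7],0],[[71,-251,-20],[0,0,4.7],0],[[71,-251,-20],[0,0,4.7],0],[[71,-251,-20],[0,0,4.7],0],[[71,-251,-20],[0,0,4.7],0],[[71,-251,-20],[0,0,4.7],0],[[71,-251,-20],[0,0,4.7],0],[[71,-251,-20],[0,0,4.7],0],[[71,-251,-20],[0,0,4.7],0]]'
python3 snap.py stand1
python3 -m jog '[[[-40,-264.5,-20],[0,0,7.4],0],[[-40,-264.5,-20],[0,0,7.4],0],[[-40,-264.5,-20],[0,0,7.4],0],[[-40,-264.5,-20],[0,0,7.4],0],[[-40,-264.5,-20],[0,0,7.4],0],[[-40,-264.5,-20],[0,0,7.4],0],[[-40,-264.5,-20],[0,0,7.4],0],[[-40,-264.5,-20],[0,0,7.4],0],[[-40,-264.5,-20],[0,0,7.4],0],[[-40,-264.5,-20],[0,0,7.4],0]]'
python3 snap.py nest1
python3 -c "
import cv2,numpy as np
a=[cv2.imread(f'pics/{n}.png')[:,100:540] for n in ('box1','stand1','nest1')]
a=np.hstack(a); a=cv2.resize(a,(800,291),interpolation=cv2.INTER_AREA)
cv2.imwrite('pics/m1.png',np.clip(a*1.5,0,255))"
```

```text
time_s: 1.15
position: [0.46, -0.2669, 0.2001]
tcp_rot: [[0.997, 0.083, 0.0], [0.083, -0.997, -0.002], [-0.0, 0.002, -1.0]]
force: [-1.3, -0.8, 0.4]
opening: 1.002
box1 1.15 [ 0.46   -0.2669  0.2001] 1.7517661678212262 [-1.3308 -0.8467  0.3787] 1.0017151344561626
time_s: 2.03
position: [0.5101, -0.0126, 0.2196]
tcp_rot: [[1.0, -0.002, -0.0], [-0.002, -1.0, -0.002], [-0.0, 0.002, -1.0]]
force: [0.5, 0.1, -0.7]
opening: 1.002
stand1 2.0333 [ 0.5101 -0.0126  0.2196] 0.6967307161008429 [ 0.4593  0.0947 -0.6845] 1.001878277677521
time_s: 2.92
position: [0.4706, 0.2521, 0.239]
tcp_rot: [[0.991, -0.131, -0.0], [-0.131, -0.991, -0.003], [0.0, 0.003, -1.0]]
force: [-0.3, -0.5, 0.1]
opening: 1.001
nest1 2.9167 [0.4706 0.2521 0.239 ] 0.8689188689627777 [-0.3158 -0.4725  0.0794] 1.0010061153453795[ WARN:0@0.122] global loadsave.cpp:1063 imwrite_ Unsupported depth image for selected encoder is fallbacked to CV_8U.
```

View pics/m1.png

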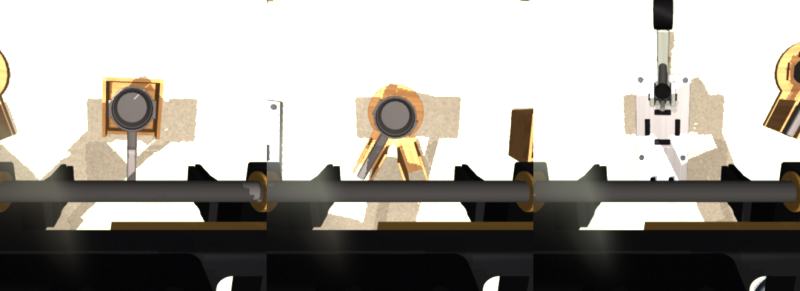

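Wrist views, left to right: the box cup at about raw (318,178), the stand cup at (311,195), and the nest with its clamp. I'll crop these to raw scale for picking points.

```bash
python3 -c "
import cv2,numpy as np
o=[]
for n,x0,w,y0 in (('box1',240,160,110),('stand1',215,210,110),('nest1',235,160,100)):
    a=cv2.imread(f'pics/{n}.png')[y0:y0+200,x0:x0+w]; a=cv2.resize(a,None,fx=1.5,fy=1.5,interpolation=cv2.INTER_CUBIC); o.append(a)
    hs=cv2.cvtColor(cv2.imread(f'pics/{n}.png'),cv2.COLOR_BGR2HSV)
a=np.hstack(o); print(a.shape); cv2.imwrite('pics/m2.png',a)"
```

```text
(300, 795, 3)
```

View pics/m2.png

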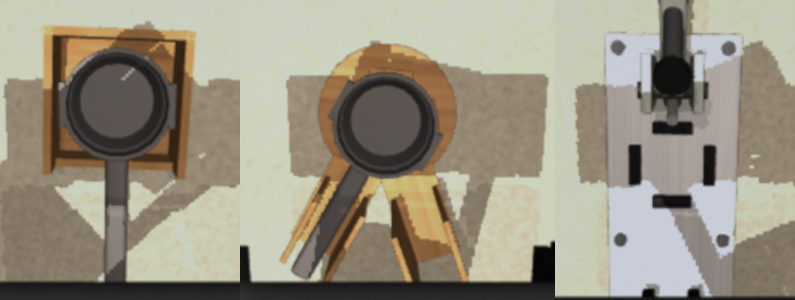

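```bash
cat > meas.py <<'E'
from h import *
import pickle
def L(n): return cv2.imread(f"pics/{n}.png"),cam("wrist",pickle.load(open(f"pics/{n}.pkl","rb")))
def scoop(n,seed,zr,x0,x1,ymax=298,zh=None):
    im,c=L(n); hs=cv2.cvtColor(im,cv2.COLOR_BGR2HSV)
    m=((hs[...,1]<60)&(hs[...,2]<140)).astype(np.uint8); m[ymax:]=0; m[:,:x0]=0; m[:,x1:]=0
    m=cv2.morphologyEx(m,cv2.MORPH_CLOSE,np.ones((5,5)))
    _,l=cv2.connectedComponents(m); m=(l==l[seed[1],seed[0]]).astype(np.uint8)
    cu=cv2.morphologyEx(m,cv2.MORPH_OPEN,cv2.getStructuringElement(cv2.MORPH_ELLIPSE,(31,31)))
    ct=max(cv2.findContours(cu,0,1)[0],key=cv2.contourArea); (e,ax,_)=cv2.fitEllipse(ct)
    P=cast(e,zr,c); h=m&~cv2.dilate(cu,np.ones((9,9))); 
    ys,xs=np.nonzero(h); W=np.array([cast((x,y),zr,c)[:2] for x,y in zip(xs,ys)]); 
    vx,vy,a,b=cv2.fitLine(W.astype(np.float32),cv2.DIST_HUBER,0,1e-4,1e-4).ravel(); d=np.array([vx,vy])*np.sign(vx)
    off=np.cross(d,P[:2]-[a,b]); print(n,"rim px",np.round(e,1),np.round(ax,1),"rim xy",P,"yaw line",np.degrees(np.arctan2(d[1],d[0])),"yaw centroid",np.degrees(np.arctan2(*(P[:2]-[a,b])[::-1])),"offset",off,"n",len(W))
    return P
if __name__=="__main__":
    scoop("box1",(318,180),.065,240,400)
    scoop("stand1",(311,191),.070,215,425)
    im,c=L("nest1"); m=(im.max(2)<45).astype(np.uint8); m[:175]=0; m[245:]=0; m[:,:270]=0; m[:,355:]=0
    n,l,s,ce=cv2.connectedComponentsWithStats(m); B=[(s[i,4],ce[i]) for i in range(1,n) if s[i,4]>60]; print(B)
    pts=np.array([cast(b[1],.019,c)[:2] for b in B]); print(pts, pts.mean(0))
    print("slot bisect/ends", [cast(p,.102,L("stand1")[1])[:2] for p in [(331,294),(364,292)]])
    im,c=L("stand1")
    for p in [((182+0),0)]: pass
E
python3 meas.py
```

```text
box1 rim px [318.  179.7] [72.7 75.1] rim xy [ 0.4982 -0.268   0.065 ] yaw line -85.97536 yaw centroid 18.667437963228174 offset 0.05885381171882501 n 1146
stand1 rim px [311.4 193.5] [68.3 70.8] rim xy [ 0.5342 -0.0111  0.07  ] yaw line -28.577293 yaw centroid -29.649721239822433 offset -0.001459359436181154 n 1075
[(np.int32(170), array([312.5176, 185.1353])), (np.int32(177), array([287.9322, 209.2938])), (np.int32(165), array([337.2727, 210.1394])), (np.int32(157), array([313.1911, 234.0382]))]
[[0.4951 0.2497]
 [0.472  0.2806]
 [0.4638 0.2258]
 [0.44   0.2562]] [0.4677 0.2531]
slot bisect/ends [array([ 0.4481, -0.0286]), array([ 0.45  , -0.0581])]meas.py:14: DeprecationWarning: Arrays of 2-dimensional vectors are deprecated. Use arrays of 3-dimensional vectors instead. (deprecated in NumPy 2.0)
  off=np.cross(d,P[:2]-[a,b]); print(n,"rim px",np.round(e,1),np.round(ax,1),"rim xy",P,"yaw line",np.degrees(np.arctan2(d[1],d[0])),"yaw centroid",np.degrees(np.arctan2(*(P[:2]-[a,b])[::-1])),"offset",off,"n",len(W))
```

Run:
```python
from meas import *
im,c=L("box1")
hs=cv2.cvtColor(im,cv2.COLOR_BGR2HSV)
print("row sat/val box handle",hs[240,308:328,1:].tolist())
P=np.array([.4982,-.268])
for p in [(318,225),(317.7,260),(317.3,290)]:
    w=cast(p,.065,c)[:2]; d=P-w; print(w,np.degrees(np.arctan2(d[1],d[0])))
im,c=L("stand1")
a=cv2.resize(im[170:300,250:390],None,fx=4.5,fy=4.5,interpolation=cv2.INTER_CUBIC); cv2.imwrite("pics/m3.png",a); print(a.shape)
```

```text
row sat/val box handle [[32, 205], [31, 174], [28, 81], [26, 68], [27, 76], [28, 82], [28, 83], [27, 84], [30, 86], [26, 87], [26, 87], [26, 88], [29, 89], [29, 89], [27, 84], [31, 75], [42, 84], [54, 119], [46, 161], [35, 199]]
[ 0.4578 -0.2714] 4.861584481990743
[ 0.4249 -0.274 ] 4.669845551916907
[ 0.3953 -0.2761] 4.5274756249053025
(585, 630, 3)
```

View pics/m3.png

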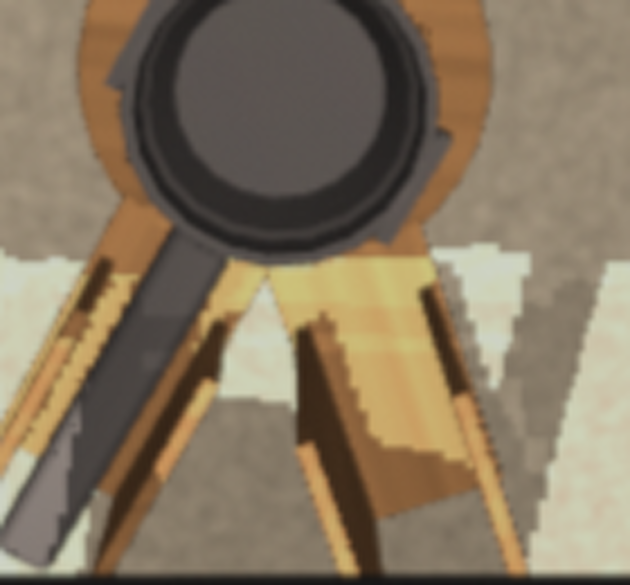

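Run:
```python
from meas import *
im,c=L("stand1"); S=np.array([.5342,-.0111])
f=lambda u,v:(250+u/4.5,170+v/4.5)
A,B=[cast(f(*p),.102,c)[:2] for p in [(392.5,445),(435,575)]]
for a,b in ((A,B),(S,A),(S,B)):
    d=a-b; print(a,b,np.degrees(np.arctan2(d[1],d[0])))
H0,H1=[cast(f(*p),.070,c)[:2] for p in [(196,245),(28,548)]]
d=H0-H1; print("low handle",np.degrees(np.arctan2(d[1],d[0])),np.degrees(np.arctan2(*(S-H1)[::-1])))
# box grasp plan
P=np.array([.4982,-.268]); y=4.7; x=np.array([np.cos(np.radians(y)),np.sin(np.radians(y))])
g=P-.064*x; print("grasp",g); 
go([*g,.14],y); go([*g,.038],y,Ryaw(y),[*g,.14])
```

```text
[ 0.4718 -0.0338] [ 0.4445 -0.0427] 17.96224181159322
[ 0.5342 -0.0111] [ 0.4718 -0.0338] 20.00328280944811
[ 0.5342 -0.0111] [ 0.4445 -0.0427] 19.3869785580659
low handle -29.184226643267003 -29.510134841999925
grasp [ 0.4344 -0.2732]
shift [ 33.  525.1 100.4] turn [  0.15   0.01 -12.24] rows 12.8
shift [  0.   0. 102.] turn [0. 0. 0.] rows 2.4
```

```bash
python3 -m jog '[[[33,525,100],[0.1,0,-12.2],0],[[33,525,100],[0.1,0,-12.2],0],[[33,525,100],[0.1,0,-12.2],0],[[33,525,100],[0.1,0,-12.2],0],[[33,525,100],[0.1,0,-12.2],0],[[33,525,100],[0.1,0,-12.2],0],[[33,525,100],[0.1,0,-12.2],0],[[33,525,100],[0.1,0,-12.2],0],[[33,525,100],[0.1,0,-12.2],0],[[33,525,100],[0.1,0,-12.2],0],[[33,525,100],[0.1,0,-12.2],0],[[33,525,100],[0.1,0,-12.2],0]]' >/dev/null
python3 -m jog '[[[0,0,0],[0,0,0],0],[[0,0,0],[0,0,0],0],[[0,0,0],[0,0,0],0],[[0,0,0],[0,0,0],0]]'
python3 snap.py box2
python3 - <<'E'
from meas import *
go([.4344,-.2732,.038],4.7)
scoop("box2",(317,180),.065,240,400,200)
E
```

```text
time_s: 4.3
position: [0.4371, -0.2318, 0.1475]
tcp_rot: [[0.997, 0.084, -0.0], [0.084, -0.997, 0.001], [-0.0, -0.001, -1.0]]
force: [-0.3, 0.2, 0.6]
opening: 1.003
box2 4.3 [ 0.4371 -0.2318  0.1475] 1.4924474898173195 [-0.2747  0.192   0.5532] 1.0034791592341927
shift [ -6.6  41.4 109.6] turn [-0.04 -0.    0.16] rows 2.8
box2 rim px [319.5 239.5] [557.4 771.1] rim xy [ 0.4344 -0.2369  0.065 ] yaw line 50.255177 yaw centroid 157.8388100836009 offset 0.0752074445029144 n 1229
```

```bash
python3 -m jog '[[[-6.6,41.4,10],[0,0,0.2],0],[[-6.6,41.4,10],[0,0,0.2],0],[[-6.6,41.4,10],[0,0,0.2],0],[[-6.6,41.4,10],[0,0,0.2],0],[[-6.6,41.4,10],[0,0,0.2],0],[[-6.6,41.4,10],[0,0,0.2],0]]'
python3 snap.py box3
python3 - <<'E'
from meas import *
go([.4344,-.2732,.038],4.7)
im,c=L("box3"); P=[.4982,-.268,.065]; print(proj(P,c), proj([.4344,-.2732,.065],c))
cv2.imwrite("pics/m4.png",cv2.resize(im[60:400,150:490],None,fx=1.5,fy=1.5))
E
```

```text
time_s: 4.85
position: [0.4349, -0.273, 0.1377]
tcp_rot: [[0.997, 0.082, 0.0], [0.082, -0.997, 0.001], [0.0, -0.0, -1.0]]
force: [-0.7, 0.0, 0.5]
opening: 0.999
box3 4.85 [ 0.4349 -0.273   0.1377] 0.3163988285509479 [-0.6695  0.0312  0.4735] 0.999056104731392
shift [-0.6 -0.  99.8] turn [-0.02 -0.02 -0.  ] rows 2.4
[313.2529 150.3277] [313.1999 239.3646]
```

View pics/m4.png

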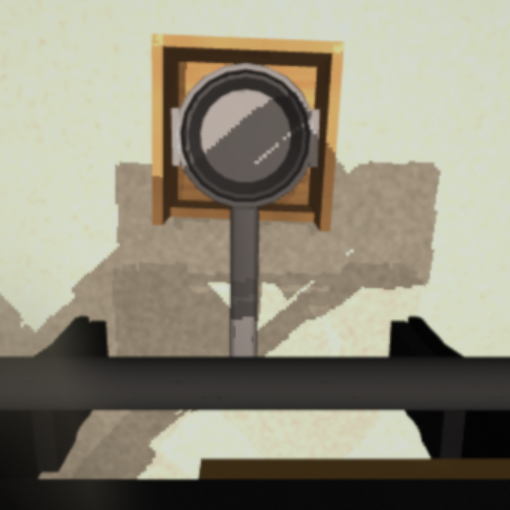

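The cup is seen at (313.3,150) where (313.25,150.3) was predicted. The handle lies centred between the fingers, so I'll descend and grip.

```bash
python3 -m jog '[[[-0.5,0,35],[0,0,0],0],[[-0.5,0,65],[0,0,0],0],[[-0.5,0,88],[0,0,0],0],[[-0.5,0,100],[0,0,0],0],[[-0.5,0,100],[0,0,0],0],[[-0.5,0,100],[0,0,0],0],[[-0.5,0,100],[0,0,0],0]]'
python3 -m jog '[[[0,0,0],[0,0,0],1],[[0,0,0],[0,0,0],1],[[0,0,0],[0,0,0],1],[[0,0,0],[0,0,0],1],[[0,0,0],[0,0,0],1],[[0,0,0],[0,0,0],1],[[0,0,0],[0,0,0],1],[[0,0,0],[0,0,0],1],[[0,0,0],[0,0,0],1],[[0,0,0],[0,0,0],1],[[0,0,0],[0,0,0],1],[[0,0,0],[0,0,0],1]]'
python3 -m jog '[[[0,0,-4],[0,0,0],1],[[0,0,-8],[0,0,0],1],[[0,0,-16],[0,0,0],1],[[0,0,-28],[0,0,0],1],[[0,0,-44],[0,0,0],1],[[0,0,-62],[0,0,0],1],[[0,0,-82],[0,0,0],1],[[0,0,-100],[0,0,0],1],[[0,0,-110],[0,0,0],1],[[0,0,-110],[0,0,0],1],[[0,0,-110],[0,0,0],1],[[0,0,-110],[0,0,0],1]]'
python3 snap.py lift1
python3 -c "
import cv2;im=cv2.imread('pics/lift1.png');cv2.imwrite('pics/m5.png',cv2.resize(im[60:400,150:490],None,fx=1.5,fy=1.5))"
```

```text
time_s: 5.48
position: [0.4351, -0.2747, 0.0383]
tcp_rot: [[0.997, 0.081, 0.002], [0.081, -0.997, -0.001], [0.002, 0.001, -1.0]]
force: [-0.1, -0.4, 0.3]
opening: 1.002
time_s: 6.48
position: [0.4344, -0.2745, 0.0375]
tcp_rot: [[0.997, 0.08, 0.0], [0.08, -0.997, 0.0], [0.0, -0.0, -1.0]]
force: [-0.1, 0.9, -0.1]
opening: 0.168
time_s: 7.48
position: [0.4338, -0.2739, 0.1469]
tcp_rot: [[0.997, 0.08, -0.001], [0.08, -0.997, 0.001], [-0.001, -0.001, -1.0]]
force: [-0.5, -0.2, -0.8]
opening: 0.01
lift1 7.4833 [ 0.4338 -0.2739  0.1469] 0.8284046267016213 [-0.5293 -0.2076 -0.7992] 0.010165574681886825
```

View pics/m5.png

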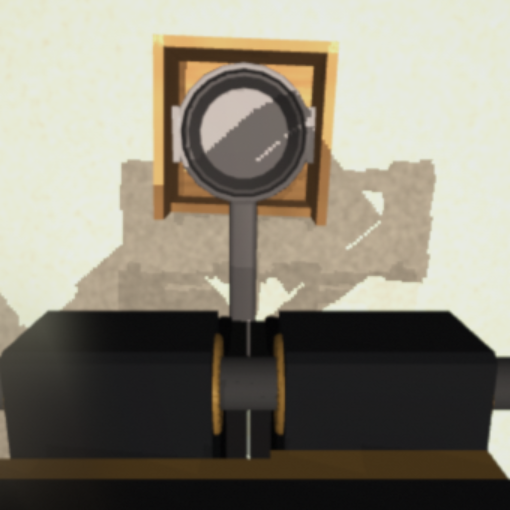

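The fingers hadn't quite reached the handle (they need about 1.1 s to close), so the scoop is still in the box, unmoved: cup at crop (243,132). I'll reopen partway, go down and close for longer.

```bash
python3 -m jog '[[[0,0,10],[0,0,0],0.5],[[0,0,20],[0,0,0],0.5],[[0,0,30],[0,0,0],0.5],[[0,0,40],[0,0,0],0.5],[[0,0,50],[0,0,0],0.5],[[0,0,56],[0,0,0],0.5],[[0,0,56],[0,0,0],0.5],[[0,0,75],[0,0,0],0.5],[[0,0,93],[0,0,0],0.5],[[0,1,107],[0,0,0],0.5],[[0,1,109],[0,0,0],0.5],[[0,1,109],[0,0,0],0.5]]'
python3 -m jog '[[[0,0,0],[0,0,0],1],[[0,0,0],[0,0,0],1],[[0,0,0],[0,0,0],1],[[0,0,0],[0,0,0],1],[[0,0,0],[0,0,0],1],[[0,0,0],[0,0,0],1],[[0,0,0],[0,0,0],1],[[0,0,0],[0,0,0],1],[[0,0,0],[0,0,0],1],[[0,0,0],[0,0,0],1]]'
python3 snap.py grip1
```

```text
time_s: 8.53
position: [0.4342, -0.2752, 0.038]
tcp_rot: [[0.997, 0.08, -0.001], [0.08, -0.997, 0.001], [-0.001, -0.001, -1.0]]
force: [0.2, -0.2, 0.0]
opening: 0.504
time_s: 9.37
position: [0.4345, -0.2755, 0.0385]
tcp_rot: [[0.997, 0.08, 0.0], [0.08, -0.997, 0.0], [0.0, -0.0, -1.0]]
force: [-0.2, 0.6, 0.2]
opening: 0.005
grip1 9.3667 [ 0.4345 -0.2755  0.0385] 0.0910254501133006 [-0.2108  0.628   0.1631] 0.0049841527221010685
```

```bash
python3 -c "
import cv2,numpy as np
from rig import vision
s=vision.capture('scene')[...,::-1]
a=cv2.resize(s[215:325,110:230],None,fx=3.6,fy=3.6,interpolation=cv2.INTER_CUBIC)
b=cv2.imread('pics/grip1.png')[40:400,160:480]
b=cv2.resize(b,None,fx=a.shape[0]/360,fy=a.shape[0]/360)
a=np.hstack([a,b]);print(a.shape);cv2.imwrite('pics/m6.png',a)"
```

```text
(396, 784, 3)
```

View pics/m6.png

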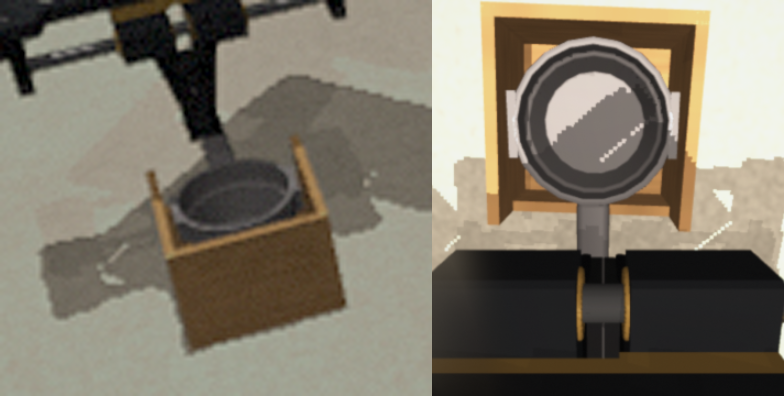

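Run:
```python
from meas import *
st=bot.read_state(); print(st["position"],st["force"],st["opening"])
c=cam("scene")
q=lambda p:((proj(p,c)-[110,215])*3.6).round(0)
x=np.array([np.cos(np.radians(4.7)),np.sin(np.radians(4.7)),0])
print("tcp",q(st["position"]),"handle top@64",q([.4344,-.2732,.065]),"end",q(np.array([.4982,-.268,.065])-.115*x),"start",q(np.array([.4982,-.268,.065])-.035*x),"rim c",q([.4982,-.268,.065]))
```

```text
[ 0.4345 -0.2755  0.0385] [ 0.1197 -0.1163  0.6854] 0.005755296624181916
tcp [209. 173.] handle top@64 [204. 135.] end [188.  92.] start [214. 161.] rim c [226. 193.]
```

Run:
```python
from meas import *
def tri(obs):
    A=np.zeros((3,3));b=np.zeros(3);r=[]
    for px,c in obs:
        o=c[1][:3,3]; d=cast(px,0,c)-o; d/=np.linalg.norm(d); Q=np.eye(3)-np.outer(d,d); A+=Q;b+=Q@o; r.append((Q,o))
    X=np.linalg.solve(A,b); return X,[np.linalg.norm(Q@(X-o)) for Q,o in r]
w=lambda n:L(n)[1]
T,S=cam("top"),cam("scene")
g=(160+592/1.1,40+120/1.1); l=(150+243/1.5,60+132/1.5); b3=(313.3,150)
print(g)
print("top+scene",tri([((444,282),T),((175.3,269.2),S)]))
print("box1+grip1",tri([((318,179),w("box1")),(g,w("grip1"))]))
print("box1+scene",tri([((318,179),w("box1")),((175.3,269.2),S)]))
print("box1+box3",tri([((318,179),w("box1")),(b3,w("box3"))]))
print("box1+top",tri([((318,179),w("box1")),((444,282),T)]))
print(w("box1")[1][:3,3],w("grip1")[1][:3,3], "pred grip1", proj([.4982,-.268,.065],w("grip1")),proj([.4982,-.268,.040],w("grip1")))
```

```text
(698.1818181818181, 149.09090909090907)
top+scene (array([ 0.498 , -0.2636,  0.0624]), [np.float64(7.080021378612296e-05), np.float64(7.080021378603846e-05)])
box1+grip1 (array([ 0.507 , -0.2662,  0.2377]), [np.float64(0.006288829055276316), np.float64(0.006288829055276255)])
box1+scene (array([ 0.4983, -0.2659,  0.0627]), [np.float64(0.002198584193093315), np.float64(0.002198584193093311)])
box1+box3 (array([ 0.4984, -0.268 ,  0.0644]), [np.float64(1.0351719246898472e-05), np.float64(1.0351719246978134e-05)])
box1+top (array([ 0.4974, -0.2679,  0.0419]), [np.float64(0.001066828671973999), np.float64(0.0010668286719740497)])
[ 0.5266 -0.2627  0.3952] [ 0.5011 -0.2719  0.2336] pred grip1 [306.1339 151.7549] [307.332 150.97 ]
```

```bash
python3 -m jog '[[[0,0,0],[0,0,0],0.7],[[0,0,0],[0,0,0],0.7],[[0,0,0],[0,0,0],0.7],[[0,0,0],[0,0,0],0.7],[[0,0,0],[0,0,0],0.7],[[0,0,0],[0,0,0],0.7]]' | egrep 'pos|force|open'
for i in 1 2 3 4; do python3 -m jog '[[[0,0,0],[0,0,0],0.9]]' | egrep 'force|open'; done
python3 snap.py grip2
python3 -m jog '[[[0,0,0],[0,0,0],0.8],[[0,0,0],[0,0,0],0.8],[[0,0,0],[0,0,0],0.8]]' | egrep 'pos|force|open'
python3 - <<'E'
import cv2,numpy as np
a=cv2.imread('pics/grip2.png')[120:420,215:415]; b=cv2.imread('pics/grip1.png')[120:420,215:415]
cv2.imwrite('pics/m7.png',cv2.resize(np.hstack([b,a]),None,fx=1.95,fy=1.95))
E
```

```text
position: [0.4346, -0.2755, 0.0385]
force: [0.6, -0.5, -0.8]
opening: 0.288
force: [0.5, -0.4, 0.1]
opening: 0.267
force: [-0.5, -0.4, 0.4]
opening: 0.216
force: [-0.3, -0.7, -0.9]
opening: 0.159
force: [0.3, -0.4, -0.0]
opening: 0.127
grip2 10.3 [ 0.4345 -0.2755  0.0385] 0.11724355657985458 [ 0.2782 -0.4363 -0.01  ] 0.12665318722317975
position: [0.4345, -0.2754, 0.0385]
force: [0.5, 0.1, 0.2]
opening: 0.183
```

View pics/m7.png

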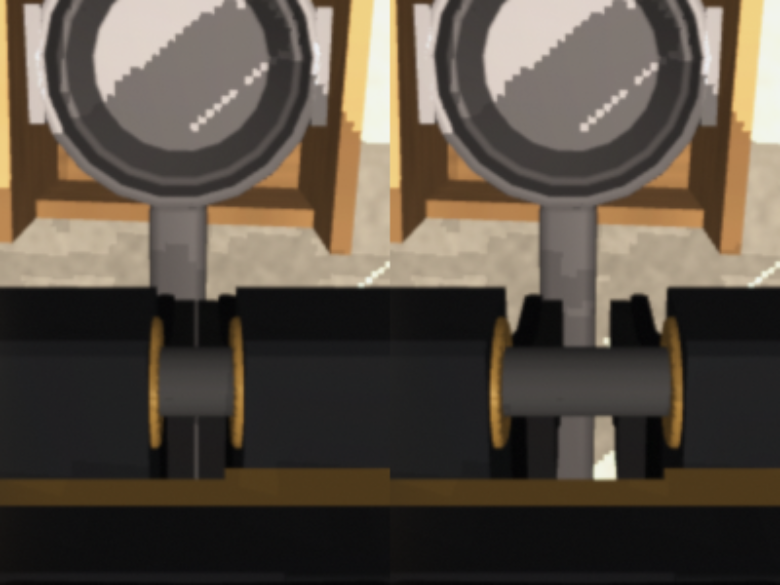

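Picture m7 shows the finger ends at row 272 and overlapping the bar's top, both here and in free air. The scene view likewise puts them at z≈65 mm, so the fingers end above the stated TCP and closed over the handle. I'll open, go 20 mm deeper and close, watching the readings.

```bash
python3 -m jog '[[[0,1,0],[0,0,0],0.5],[[0,1,0],[0,0,0],0.5],[[0,1,0],[0,0,0],0.5],[[0,1,0],[0,0,0],0.5],[[0,1,0],[0,0,0],0.5],[[0,-1,5],[0,0,0],0.5],[[0,-1,10],[0,0,0],0.5],[[0,-1,15],[0,0,0],0.5],[[0,-1,20],[0,0,0],0.5],[[0,-1,20],[0,0,0],0.5],[[0,-1,20],[0,0,0],0.5]]' | egrep 'pos|force|open'
for i in 1 2; do python3 -m jog '[[[0,0,0],[0,0,0],1],[[0,0,0],[0,0,0],1],[[0,0,0],[0,0,0],1],[[0,0,0],[0,0,0],1],[[0,0,0],[0,0,0],1]]' | egrep 'pos|force|open'; done
```

```text
position: [0.4342, -0.2742, 0.0179]
force: [-0.4, 1.3, -0.9]
opening: 0.496
position: [0.4345, -0.2745, 0.0187]
force: [-0.2, -0.3, -0.6]
opening: 0.207
position: [0.4343, -0.2744, 0.0186]
force: [-1.9, 0.2, 2.6]
opening: 0.161
```

```bash
python3 -m jog '[[[0,0,0],[0,0,0],1],[[0,0,-2],[0,0,0],1],[[0,0,-6],[0,0,0],1],[[0,0,-12],[0,0,0],1],[[0,0,-20],[0,0,0],1],[[0,0,-30],[0,0,0],1],[[0,0,-42],[0,0,0],1],[[0,0,-55],[0,0,0],1],[[0,0,-68],[0,0,0],1],[[0,0,-80],[0,0,0],1],[[0,0,-86],[0,0,0],1],[[0,0,-86],[0,0,0],1]]'| egrep 'pos|force|open'
python3 -m jog '[[[0,0,0],[0,0,0],1],[[0,0,0],[0,0,0],1]]'| egrep 'pos|force|open'
python3 snap.py lift2
python3 -c "
import cv2,numpy as np
from rig import vision
s=vision.capture('scene')[...,::-1]
a=cv2.resize(s[185:315,100:230],None,fx=3,fy=3,interpolation=cv2.INTER_CUBIC)
b=cv2.imread('pics/lift2.png')[40:400,140:500]
b=cv2.resize(b,(390,390))
a=np.hstack([a,b]);cv2.imwrite('pics/m8.png',a)"
```

```text
position: [0.4354, -0.2754, 0.1066]
force: [0.5, 0.7, -0.6]
opening: 0.157
position: [0.434, -0.2741, 0.1042]
force: [0.8, 1.0, -1.2]
opening: 0.161
lift2 13.5167 [ 0.434  -0.2741  0.1042] 0.7135038191730548 [ 0.8241  0.951  -1.1535] 0.16122008383516995
```

View pics/m8.png

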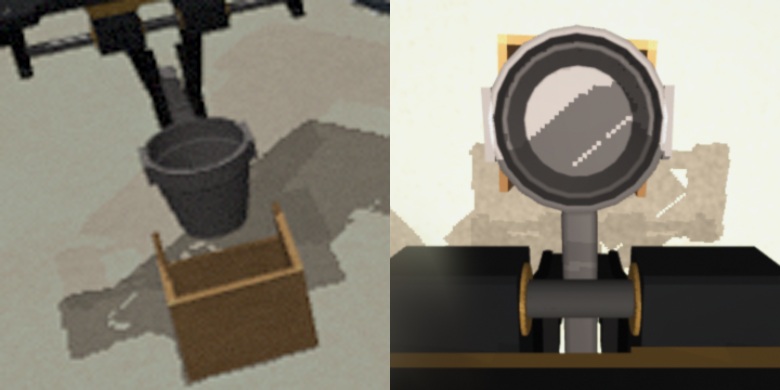

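Picture m8 shows the scoop held by its handle, level and well above the box. The cup is at raw (313.5,149).

```bash
cat > held.py <<'E'
from meas import *
def held(n,zoff):
    im,c=L(n); st=pickle.load(open(f"pics/{n}.pkl","rb")); hs=cv2.cvtColor(im,cv2.COLOR_BGR2HSV)
    m=((hs[...,1]<55)&(hs[...,2]<150)).astype(np.uint8)*255; m[265:]=0; m[:,:200]=0; m[:,430:]=0
    # fit circle to radial edges: last dark px along rays from seed
    s=np.array([313.5,149]); 
    for it in range(3):
        pts=[]
        for a in np.radians(np.r_[20:75:3,105:160:3,200:255:3,285:340:3]):
            r=np.arange(60,105,.5); q=s+np.outer(r,[np.cos(a),np.sin(a)]); v=cv2.remap(hs[...,2].astype(np.float32),q[:,0].astype(np.float32)[None],q[:,1].astype(np.float32)[None],1)[0]
            g=np.abs(np.gradient(cv2.GaussianBlur(v[None],(9,1),1.5)[0])); 
            ok=np.nonzero(g>6)[0]
            if len(ok): pts.append(q[ok[-1]] if False else q[np.argmax(g)])
        pts=np.array(pts); 
        W=np.array([cast(p,st["position"][2]+zoff,c)[:2] for p in pts])
        A=np.c_[2*W,np.ones(len(W))]; k=np.ones(len(W),bool)
        for _ in range(6):
            x=np.linalg.lstsq(A[k],(W[k]**2).sum(1),rcond=None)[0]; R=np.sqrt(x[2]+x[0]**2+x[1]**2); e=np.abs(np.hypot(*(W-x[:2]).T)-R); k=e<max(.0012,np.median(e)*1.5)
        s=proj([x[0],x[1],st["position"][2]+zoff],c)
    d=tool(st["tcp_rot"],[x[0]-st["position"][0],x[1]-st["position"][1],0])
    print(n,"px",s,"rim R",R*1000,"inl",k.sum(),len(k),"tool xy mm",d)
    # handle edges by rows
    for row in (235,245):
        v=hs[row,270:360,2].astype(float); g=np.gradient(v); l=270+np.argmin(g[:45]); r=270+45+np.argmax(g[45:]); p=cast(((l+r)/2,row),st["position"][2]+zoff,c); dd=tool(st["tcp_rot"],p-st["position"]); print("handle row",row,l,r,"tool xy",dd[:2])
    return d
if __name__=="__main__": held("lift2",.0463)
E
python3 held.py
```

```text
lift2 px [313.2984 158.7884] rim R 31.272717133309605 inl 65 76 tool xy mm [61.7333  0.9647 -0.0088]
handle row 235 298 331 tool xy [31.2187  1.4182]
handle row 245 298 331 tool xy [26.9813  1.4209]
```

Run:
```python
from meas import *
im,c=L("lift2"); hs=cv2.cvtColor(im,cv2.COLOR_BGR2HSV)
print("col313 up", [(y,*hs[y,313,1:].tolist()) for y in range(54,92,2)])
print("col313 dn", [(y,*hs[y,313,1:].tolist()) for y in range(210,250,2)])
print("row165 L", [(x,*hs[165,x,1:].tolist()) for x in range(218,262,2)])
print("row165 R", [(x,*hs[165,x,1:].tolist()) for x in range(370,414,2)])
cc=cv2.HoughCircles(cv2.GaussianBlur(im[...,1],(5,5),1),cv2.HOUGH_GRADIENT,1.5,5,param1=60,param2=30,minRadius=72,maxRadius=92); print(cc[0][:6] if cc is not None else None)
P=np.array([.434,-.2741,.1505])
R=np.array(pickle.load(open("pics/lift2.pkl","rb"))["tcp_rot"])
for dx in (.030,.064,.097): print(dx,proj(P+R@[dx,.0012,0],c))
```

```text
col313 up [(54, 6, 243), (56, 7, 243), (58, 9, 244), (60, 11, 244), (62, 17, 231), (64, 24, 189), (66, 25, 205), (68, 24, 214), (70, 29, 141), (72, 26, 49), (74, 27, 47), (76, 22, 47), (78, 24, 84), (80, 27, 121), (82, 27, 113), (84, 25, 72), (86, 25, 61), (88, 24, 64), (90, 28, 64)]
col313 dn [(210, 28, 64), (212, 24, 63), (214, 28, 64), (216, 28, 64), (218, 31, 82), (220, 27, 94), (222, 26, 78), (224, 25, 51), (226, 25, 52), (228, 24, 53), (230, 27, 113), (232, 25, 124), (234, 29, 114), (236, 29, 105), (238, 25, 112), (240, 30, 120), (242, 26, 119), (244, 26, 120), (246, 28, 120), (248, 26, 119)]
row165 L [(218, 16, 244), (220, 15, 244), (222, 12, 245), (224, 13, 244), (226, 17, 235), (228, 24, 212), (230, 24, 212), (232, 16, 222), (234, 3, 241), (236, 22, 209), (238, 26, 79), (240, 27, 47), (242, 27, 47), (244, 27, 57), (246, 30, 86), (248, 25, 101), (250, 26, 88), (252, 28, 72), (254, 28, 72), (256, 28, 72), (258, 28, 72), (260, 28, 73)]
row165 R [(370, 29, 53), (372, 28, 54), (374, 29, 53), (376, 28, 54), (378, 26, 77), (380, 28, 102), (382, 30, 67), (384, 18, 43), (386, 16, 47), (388, 24, 63), (390, 24, 198), (392, 2, 230), (394, 9, 228), (396, 23, 211), (398, 23, 211), (400, 18, 224), (402, 10, 244), (404, 14, 244), (406, 12, 245), (408, 9, 245), (410, 8, 245), (412, 10, 245)]
[[312.75 149.25  77.85]
 [318.75 152.25  82.8 ]
 [312.75 156.75  72.9 ]
 [315.75 144.75  72.9 ]
 [305.25 149.25  84.45]
 [324.75 149.25  76.2 ]]
0.03 [313.8465 237.9919]
0.064 [313.8637 152.9239]
0.097 [313.8824  60.4613]
```

Run:
```python
from h import *
y=-7.5; seat=np.array([.4677,.2531]); t=seat-(Ryaw(y)@[.0635,.0011,0])[:2]; print(t)
st=bot.read_state(); print(st["position"])
v,w=go([*t,.165],y)
```

```text
[0.4049 0.2625]
[ 0.4339 -0.274   0.1038]
shift [  14.1 -537.2  -60.5] turn [-0.07  0.05 12.11] rows 13.0
```

```bash
python3 -m jog '[[[0,0,-20],[0,0,0],1],[[0,0,-45],[0,0,0],1],[[0,-8,-60],[0,0,0],1],[[0.5,-24,-61],[0,0,0.5],1],[[1,-48,-61],[0,0,1],1],[[2,-78,-61],[0,0,1.7],1],[[3,-110,-61],[0,0,2.5],1],[[4,-142,-61],[0,0,3.2],1],[[4.5,-174,-61],[0,0,3.9],1],[[5,-206,-61],[0,0,4.6],1],[[6,-238,-61],[0,0,5.3],1],[[7,-268,-61],[0,0,6],1]]'| egrep 'pos|force|open'
python3 -m jog '[[[3,-32,0],[0,0,0.7],1],[[5,-64,0],[0,0,1.4],1],[[8,-96,0],[0,0,2.1],1],[[11,-128,0],[0,0,2.9],1],[[14,-160,0],[0,0,3.6],1],[[17,-190,0],[0,0,4.3],1],[[20,-218,0],[0,0,4.9],1],[[22,-242,0],[0,0,5.4],1],[[25,-258,0],[0,0,5.8],1],[[28,-266,0],[0,0,6.1],1],[[28,-269,0],[0,0,6.1],1],[[28,-269,0],[0,0,6.1],1]]'| egrep 'pos|force|open'
python3 -m jog '[[[0,0,0],[0,0,0],1],[[0,0,0],[0,0,0],1]]'| egrep 'time|open'
python3 snap.py nest2
python3 - <<'E'
from meas import *
go([.4049,.2625,.06],-7.5)
for n in("lift2","nest2"):
    im,c=L(n); v=im[165,:,1].astype(int); print(n,"lands",220+np.argmax(np.abs(np.diff(v[220:234]))) ,[(x,v[x]) for x in (224,226,228,230,396,398,400,402)],"top",[(y,int(im[y,313,1])) for y in range(56,74,2)])
E
```

```text
position: [0.4188, -0.005, 0.165]
force: [0.4, 1.4, -2.2]
opening: 0.16
position: [0.4461, 0.258, 0.1634]
force: [-10.0, -8.4, 6.7]
opening: 0.193
time_s: 15.78
opening: 0.185
nest2 15.7833 [0.4459 0.2574 0.1635] 0.15350921811506207 [-10.8024  -8.069    5.9921] 0.1852606617709721
shift [-39.5  -0.8 104.2] turn [ 0.63  0.96 -0.08] rows 2.7
lift2 lands 226 [(224, np.int64(244)), (226, np.int64(234)), (228, np.int64(199)), (230, np.int64(200)), (396, np.int64(200)), (398, np.int64(200)), (400, np.int64(219)), (402, np.int64(244))] top [(56, 243), (58, 244), (60, 244), (62, 231), (64, 178), (66, 193), (68, 201), (70, 131), (72, 45)]
nest2 lands 226 [(224, np.int64(244)), (226, np.int64(236)), (228, np.int64(186)), (230, np.int64(185)), (396, np.int64(52)), (398, np.int64(48)), (400, np.int64(47)), (402, np.int64(47))] top [(56, 71), (58, 72), (60, 72), (62, 72), (64, 72), (66, 72), (68, 72), (70, 90), (72, 160)]
```

I typed the wrong sign for tool x in that move, so the cup went too far and touched the open clamp's foot (about 14 N). I'll back straight off and check the grip.

```bash
python3 -m jog '[[[-5,0,0],[0,0,0],1],[[-15,0,0],[0,0,0],1],[[-28,0,0],[0,0,0],1],[[-39,-1,0],[0,0,0],1],[[-40,-1,0],[0,0,0],1],[[-40,-1,0],[0,0,0],1],[[-40,-1,0],[0,0,0],1],[[-40,-1,0],[0,0,0],1]]'
python3 snap.py nest3
python3 - <<'E'
from meas import *
a=cv2.imread("pics/nest3.png"); s=vision.capture("scene")[...,::-1]
go([.4049,.2625,.06],-7.5)
b=a[20:400,130:510]; c=cv2.resize(s[120:270,330:480],(380,380),interpolation=cv2.INTER_CUBIC)
cv2.imwrite("pics/m9.png",np.hstack([c,b]))
v=a[...,1].astype(int)
for r in (120,150,165,180): print(r,[(x,v[r,x]) for x in list(range(216,262,3))],[(x,v[r,x]) for x in range(372,414,3)])
print([(y,v[y,313]) for y in range(40,90,2)])
print([(x,v[240,x]) for x in range(286,346,2)])
E
```

```text
time_s: 16.5
position: [0.4157, 0.268, 0.1658]
tcp_rot: [[0.991, -0.13, 0.002], [-0.13, -0.991, 0.001], [0.002, -0.001, -1.0]]
force: [0.5, 0.2, -1.4]
opening: 0.158
nest3 16.5 [0.4157 0.268  0.1658] 0.3266572094969373 [ 0.4634  0.213  -1.3952] 0.1575592890659487
shift [-10.1   6.7 105.7] turn [-0.03 -0.08 -0.  ] rows 2.6
120 [(216, np.int64(240)), (219, np.int64(240)), (222, np.int64(240)), (225, np.int64(240)), (228, np.int64(204)), (231, np.int64(188)), (234, np.int64(189)), (237, np.int64(168)), (240, np.int64(194)), (243, np.int64(106)), (246, np.int64(42)), (249, np.int64(41)), (252, np.int64(57)), (255, np.int64(89)), (258, np.int64(80)), (261, np.int64(52))] [(372, np.int64(58)), (375, np.int64(90)), (378, np.int64(113)), (381, np.int64(60)), (384, np.int64(40)), (387, np.int64(49)), (390, np.int64(189)), (393, np.int64(180)), (396, np.int64(190)), (399, np.int64(191)), (402, np.int64(191)), (405, np.int64(235)), (408, np.int64(241)), (411, np.int64(241))]
150 [(216, np.int64(241)), (219, np.int64(241)), (222, np.int64(240)), (225, np.int64(241)), (228, np.int64(236)), (231, 
[... 2313 characters left out ...]
7)), (86, np.int64(57)), (88, np.int64(57))]
[(286, np.int64(229)), (288, np.int64(174)), (290, np.int64(170)), (292, np.int64(171)), (294, np.int64(172)), (296, np.int64(170)), (298, np.int64(155)), (300, np.int64(71)), (302, np.int64(83)), (304, np.int64(94)), (306, np.int64(102)), (308, np.int64(103)), (310, np.int64(104)), (312, np.int64(106)), (314, np.int64(106)), (316, np.int64(108)), (318, np.int64(109)), (320, np.int64(110)), (322, np.int64(110)), (324, np.int64(112)), (326, np.int64(105)), (328, np.int64(94)), (330, np.int64(80)), (332, np.int64(122)), (334, np.int64(184)), (336, np.int64(185)), (338, np.int64(213)), (340, np.int64(229)), (342, np.int64(175)), (344, np.int64(170))]
```

Run:
```python
from h import *
y=-6.3; seat=np.array([.4677,.2531]); t=seat-(Ryaw(y)@[.064,.0023,0])[:2]; print(t)
v,w=go([*t,.165],y); print(bot.read_state()["position"])
```

```text
[0.4043 0.2624]
shift [-10.5   6.8   0.7] turn [-0.03 -0.08 -1.2 ] rows 0.3
[0.4156 0.2678 0.1657]
```

```bash
python3 -m jog '[[[-10.5,6.8,2],[0,0,-1.2],1],[[-10.5,6.8,15],[0,0,-1.2],1],[[-10.5,6.8,35],[0,0,-1.2],1],[[-10.5,6.8,60],[0,0,-1.2],1],[[-10.5,6.8,85],[0,0,-1.2],1],[[-10.5,6.8,105],[0,0,-1.2],1],[[-10.5,6.8,118],[0,0,-1.2],1],[[-10.5,6.8,124],[0,0,-1.2],1],[[-10.5,6.8,124],[0,0,-1.2],1],[[-10.5,6.8,124],[0,0,-1.2],1],[[-10.5,6.8,124],[0,0,-1.2],1]]'
python3 - <<'E'
from h import *
go([.4043,.2624,.0257],-6.3)
E
```

```text
time_s: 17.52
position: [0.4046, 0.2626, 0.0423]
tcp_rot: [[0.994, -0.11, 0.002], [-0.11, -0.994, 0.001], [0.002, -0.001, -1.0]]
force: [-0.4, 0.1, -1.0]
opening: 0.158
shift [-0.3  0.3 16.6] turn [-0.06 -0.13  0.01] rows 0.4
```

```bash
python3 -m jog '[[[0,0,3],[0,0,0],1],[[0,0,6],[0,0,0],1],[[0,0,8],[0,0,0],1],[[0,0,8],[0,0,0],1]]' | egrep 'pos|force'
python3 -m jog '[[[0,0,2],[0,0,0],1],[[0,0,3],[0,0,0],1],[[0,0,3],[0,0,0],1]]' | egrep 'pos|force'
python3 -m jog '[[[0,0,2],[0,0,0],1],[[0,0,2],[0,0,0],1],[[0,0,2],[0,0,0],1]]' | egrep 'pos|force'
```

```text
position: [0.4034, 0.2623, 0.0334]
force: [-0.3, -0.2, -1.8]
position: [0.4034, 0.2623, 0.0303]
force: [0.1, 0.3, -1.6]
position: [0.4035, 0.2623, 0.0284]
force: [0.7, -0.4, -1.5]
```

```bash
python3 -m jog '[[[0,0,1],[0,0,0],1],[[0,0,1.5],[0,0,0],1],[[0,0,1.5],[0,0,0],1]]' | egrep 'pos|force'
python3 -m jog '[[[0,0,1],[0,0,0],1],[[0,0,1],[0,0,0],1],[[0,0,1],[0,0,0],1]]' | egrep 'pos|force'
```

```text
position: [0.4033, 0.2623, 0.0272]
force: [-2.3, 0.2, 2.4]
position: [0.4026, 0.2619, 0.0263]
force: [-1.8, -1.3, 6.0]
```

The scoop is in the pocket: no early contact down past the block tops, then floor contact. I'll release, rise and move over the clamp grip.

```bash
python3 -m jog '[[[0,0,-0.5],[0,0,0],0.5],[[0,0,-0.5],[0,0,0],0.5],[[0,0,-0.5],[0,0,0],0.5],[[0,0,-0.5],[0,0,0],0.5],[[0,0,-0.5],[0,0,0],0.5],[[0,0,-0.5],[0,0,0],0.5],[[0,0,-10],[0,0,0],0.5],[[0,0,-40],[0,0,0],0.5],[[0,0,-80],[0,0,0],0.5],[[0,0,-120],[0,0,0],0.5],[[0,0,-150],[0,0,0],0.5],[[0,0,-150],[0,0,0],0.5]]' | egrep 'time|pos|force|open'
python3 -m jog '[[[0,0,-5],[0,0,0],0.5],[[0,0,-5],[0,0,0],0.5],[[0,0,-5],[0,0,0],0.5]]' | egrep 'time|pos|force|open'
python3 snap.py nest4
python3 - <<'E'
from meas import *
y=-7.5; x=np.array([np.cos(np.radians(y)),np.sin(np.radians(y)),0])
g=np.array([.4677,.2531,0])+.145*x; g[2]=.19; print(g); go(g,y)
im,c=L("nest4"); print("rim pred seated",proj([.4677,.2531,.072],c))
m=cv2.GaussianBlur(im[...,1],(5,5),1)
cc=cv2.HoughCircles(m[:300,150:480].copy(),cv2.HOUGH_GRADIENT,1.5,5,param1=60,param2=25,minRadius=35,maxRadius=60); 
for q in cc[0][:6]: print(q+[150,0,0],cast(q[:2]+[150,0],.072,c), q[2]/373.5*(c[1][2,3]-.072)*1000)
E
```

```text
time_s: 19.85
position: [0.4078, 0.2641, 0.1826]
force: [0.2, 0.2, -0.5]
opening: 0.499
time_s: 20.1
position: [0.4025, 0.2619, 0.1803]
force: [-0.0, -0.7, 0.6]
opening: 0.503
nest4 20.1 [0.4025 0.2619 0.1803] 1.11855811610349 [-0.0028 -0.6839  0.6236] 0.5028637244337343
[0.6115 0.2342 0.19  ]
shift [210.8   4.6 -10.6] turn [0.07 0.13 1.21] rows 5.1
rim pred seated [315.2538 146.9488]
[314.25 143.25  35.9 ] [0.4706 0.2536 0.072 ] 29.14444045983481
[315.75 150.75  39.2 ] [0.4648 0.253  0.072 ] 31.82345473914209
[324.75 135.75  47.6 ] [0.4753 0.2448 0.072 ] 38.6427656621247
[314.25 159.75  52.25] [0.458 0.255 0.072] 42.41774227949151
[303.75  69.75  44.15] [0.5245 0.2556 0.072 ] 35.84197954680386
[312.75 129.75  55.85] [0.4808 0.2536 0.072 ] 45.34030248995984
```

```bash
python3 -m jog '[[[5,0,-14],[0,0,0],0.5],[[40,1,-14],[0,0,0.3],0.5],[[80,2,-14],[0,0,0.5],0.5],[[120,3,-14],[0,0,0.8],0.5],[[155,4,-14],[0,0,1],0.5],[[185,4.5,-14],[0,0,1.2],0.5],[[205,4.6,-12],[0,0,1.2],0.5],[[211,4.6,-11],[0,0,1.2],0.5],[[211,4.6,-11],[0,0,1.2],0.5],[[211,4.6,-11],[0,0,1.2],0.5],[[211,4.6,-11],[0,0,1.2],0.5]]' | egrep 'time|pos|force|open'
python3 snap.py clamp1
python3 - <<'E'
from meas import *
im,c=L("clamp1"); y=-7.5; x=np.array([np.cos(np.radians(y)),np.sin(np.radians(y)),0]); g=np.array([.4677,.2531,.1717])+.145*x
for dz in (0,.014):print("pred grip",proj(g+[0,0,dz],c))
d=im.max(2)
for r in range(255,300,6):
    l=d[r,250:390]; k=np.nonzero(l<70)[0]; print(r,[(int(a[0])+250,int(a[-1])+250) for a in np.split(k,np.nonzero(np.diff(k)>1)[0]+1) if len(a)>3])
E
```

```text
time_s: 21.07
position: [0.6104, 0.2349, 0.1913]
force: [-0.1, 1.2, -0.1]
opening: 0.5
clamp1 21.0667 [0.6104 0.2349 0.1913] 0.8065571151098869 [-0.1     1.1984 -0.0941] 0.4998605507404798
pred grip [313.484  258.6816]
pred grip [313.3765 266.0461]
255 [(300, 333)]
261 [(300, 332)]
267 [(300, 332)]
273 [(250, 256), (299, 333), (375, 383)]
279 [(250, 267), (299, 332), (363, 386)]
285 [(250, 267), (298, 302), (327, 332), (363, 389)]
291 [(250, 267), (297, 302), (326, 333), (363, 389)]
297 [(250, 268), (296, 303), (306, 309), (326, 334), (363, 389)]
```

```bash
python3 -m jog '[[[0.5,0.6,20],[0,0,0],0.5],[[0.5,0.6,40],[0,0,0],0.5],[[0.5,0.6,54],[0,0,0],0.5],[[0.5,0.6,60],[0,0,0],0.5],[[0.5,0.6,60],[0,0,0],0.7],[[0.5,0.6,60],[0,0,0],1],[[0.5,0.6,60],[0,0,0],1],[[0.5,0.6,60],[0,0,0],1],[[0.5,0.6,60],[0,0,0],1],[[0.5,0.6,60],[0,0,0],1],[[0.5,0.6,60],[0,0,0],1],[[0.5,0.6,60],[0,0,0],1]]' 
python3 snap.py clamp2
python3 - <<'E'
from h import *
st=bot.read_state(); R=np.array(st["tcp_rot"])
print(tool(R,[1,0,0])/1000)
a=np.radians(137.5)
f=lambda q:np.array([-118*np.cos(2.4-q),118*np.sin(2.4-q)])
for q in np.arange(0,2.45,.15): d=f(q)-f(0); print(round(q,2),"x",d[0].round(1),"z",(-d[1]).round(1))
E
```

```text
time_s: 22.12
position: [0.6139, 0.2339, 0.1334]
tcp_rot: [[0.991, -0.131, 0.002], [-0.131, -0.991, 0.0], [0.002, -0.001, -1.0]]
force: [-1.9, -0.7, 6.6]
opening: 0.225
clamp2 22.1167 [0.6139 0.2339 0.1334] 0.1059280406180554 [-1.8837 -0.7406  6.5791] 0.22539647998546933
[ 0.9914 -0.1307  0.0024]
0.0 x 0.0 z -0.0
0.15 x -12.9 z -12.1
0.3 x -27.4 z -22.2
0.45 x -43.3 z -29.9
0.6 x -60.2 z -35.2
0.75 x -77.7 z -37.9
0.9 x -95.4 z -38.0
1.05 x -112.9 z -35.4
1.2 x -129.8 z -30.3
1.35 x -145.7 z -22.7
1.5 x -160.4 z -12.7
1.65 x -173.4 z -0.7
1.8 x -184.4 z 13.1
1.95 x -193.3 z 28.4
2.1 x -199.7 z 44.8
2.25 x -203.7 z 62.1
2.4 x -205.0 z 79.7
```

```bash
python3 -m jog '[[[-6,0,-7],[0,0,0],1],[[-13,0,-13],[0,0,0],1],[[-27,0,-23],[0,0,0],1],[[-43,0,-31],[0,0,0],1],[[-60,0,-36],[0,0,0],1],[[-78,0,-39],[0,0,0],1],[[-95,0,-39],[0,0,0],1],[[-113,0,-36],[0,0,0],1],[[-130,0,-31],[0,0,0],1],[[-146,0,-23.5],[0,0,0],1],[[-160,0,-13.5],[0,0,0],1],[[-160,0,-13.5],[0,0,0],1]]' | egrep 'time|pos|force|open'
python3 -m jog '[[[0,0,0],[0,0,0],1]]' | egrep 'time|pos|force|open'
```

```text
time_s: 23.17
position: [0.45, 0.2573, 0.1464]
force: [-4.0, 6.8, 7.2]
opening: 0.226
time_s: 23.25
position: [0.4506, 0.2572, 0.1468]
force: [-5.7, 7.0, 8.6]
opening: 0.222
```

```bash
python3 -m jog '[[[-7,-0.5,5.5],[0,0,0],1],[[-13,-1,12],[0,0,0],1],[[-19,-1,19],[0,0,0],1],[[-24,-1,26],[0,0,0],1],[[-29,-1,33],[0,0,0],1],[[-33,-1,41],[0,0,0],1],[[-36.5,-1,49],[0,0,0],1],[[-39,-1,57.5],[0,0,0],1],[[-41.5,-1,66],[0,0,0],1],[[-43.3,-1,75],[0,0,0],1],[[-44,-1,82],[0,0,0],1],[[-44.4,-1,86],[0,0,0],1]]' | egrep 'time|pos|force|open'
python3 -m jog '[[[0,0,2],[0,0,0],1],[[0,0,4],[0,0,0],1],[[0,0,5],[0,0,0],1],[[0,0,5],[0,0,0],1]]' | egrep 'time|pos|force|open'
```

```text
time_s: 24.25
position: [0.4058, 0.2635, 0.0592]
force: [-7.0, 9.5, 1.7]
opening: 0.227
time_s: 24.58
position: [0.4056, 0.2635, 0.0544]
force: [-6.5, 10.8, 0.4]
opening: 0.225
```

```bash
python3 -m jog '[[[0,0,2],[0,0,0],1],[[0,0,3],[0,0,0],1],[[0,0,3],[0,0,0],1],[[0,0,3],[0,0,0],1]]' | egrep 'time|pos|force|open'
```

```text
time_s: 24.92
position: [0.4056, 0.2634, 0.0515]
force: [-6.9, 11.0, -0.8]
opening: 0.221
```

```bash
python3 -m jog '[[[0,0,0],[0,0,0],0.5],[[0,0,0],[0,0,0],0.5],[[0,0,0],[0,0,0],0.5],[[0,0,0],[0,0,0],0.5],[[0,0,0],[0,0,0],0.5],[[0,0,-3],[0,0,0],0.5],[[0,0,-15],[0,0,0],0.5],[[0,0,-35],[0,0,0],0.5],[[0,0,-60],[0,0,0],0.5],[[0,0,-80],[0,0,0],0.5],[[0,0,-80],[0,0,0],0.5],[[0,0,-80],[0,0,0],0.5]]' | egrep 'time|pos|force|open'
python3 -m jog '[[[0,0,0],[0,0,0],0.5],[[0,0,0],[0,0,0],0.5],[[0,0,0],[0,0,0],0.5],[[0,0,0],[0,0,0],0.5],[[0,0,0],[0,0,0],0.5],[[0,0,0],[0,0,0],0.5],[[0,0,0],[0,0,0],0.5]]' | egrep 'time|pos|force|open'
python3 snap.py clamp3
python3 - <<'E'
from meas import *
im,c=L("clamp3"); y=-7.5; x=np.array([np.cos(np.radians(y)),np.sin(np.radians(y)),0]); s=np.array([.4677,.2531,0])
print("closed grip px",proj(s-.060*x+[0,0,.106],c)," rim c",proj(s+[0,0,.072],c))
d=im.max(2)
for r in range(180,290,8):
    l=d[r,240:400]; k=np.nonzero(l<70)[0]; print(r,[(int(a[0])+240,int(a[-1])+240) for a in np.split(k,np.nonzero(np.diff(k)>1)[0]+1) if len(a)>3])
S=vision.capture("scene")[...,::-1]
a=cv2.resize(S[150:270,340:460],(390,390),interpolation=cv2.INTER_CUBIC); b=cv2.resize(im[0:400,120:520],(390,390))
cv2.imwrite("pics/m10.png",np.hstack([a,b]))
E
```

```text
time_s: 25.92
position: [0.4115, 0.2617, 0.1326]
force: [-0.5, -0.5, -0.5]
opening: 0.502
time_s: 26.5
position: [0.4105, 0.2615, 0.1313]
force: [-1.1, -0.6, 0.1]
opening: 0.499
clamp3 26.5 [0.4105 0.2615 0.1313] 0.2856592940916357 [-1.0756 -0.6365  0.0643] 0.4989693769725172
closed grip px [314.047  261.2708]  rim c [314.2701 159.8781]
180 [(275, 278), (281, 291), (339, 349), (351, 354)]
188 [(280, 284), (288, 301), (327, 342), (345, 349)]
196 [(289, 294), (299, 302), (326, 330), (336, 341)]
204 []
212 []
220 []
228 [(262, 271), (356, 364)]
236 [(299, 327)]
244 [(298, 328)]
252 [(298, 328)]
260 [(298, 328)]
268 [(298, 328)]
276 [(246, 266), (288, 338), (364, 384)]
284 [(242, 267), (287, 297), (329, 340), (363, 389)]
```

```bash
python3 -m jog '[[[-3,-1,15],[0,0,0],0.5],[[-3,-1,40],[0,0,0],0.5],[[-3,-1,62],[0,0,0],0.5],[[-3,-1,74],[0,0,0],0.5],[[-3,-1,78],[0,0,0],0.5],[[-3,-1,78],[0,0,0],0.5],[[-3,-1,78],[0,0,0],1],[[-3,-1,78],[0,0,0],1],[[-3,-1,78],[0,0,0],1],[[-3,-1,78],[0,0,0],1],[[-3,-1,78],[0,0,0],1],[[-3,-1,78],[0,0,0],1]]' | egrep 'time|pos|force|open'
python3 -m jog '[[[0,0,0],[0,0,0],1],[[0,0,0],[0,0,0],1]]' | egrep 'time|pos|force|open'
python3 - <<'E'
from h import *
f=lambda q:np.array([-118*np.cos(2.4-q),118*np.sin(2.4-q)])
for q in (2.3,2.2,2.1,1.95,1.8,1.65,1.5,1.35,1.2,1.05,.9,.75,.6,.45,.3,.15,0): d=f(q)-f(2.4); print(q,"x",d[0].round(1),"z",(-d[1]).round(1),end="; ")
E
```

```text
time_s: 27.6
position: [0.4083, 0.2632, 0.0542]
force: [-0.2, 0.5, 3.8]
opening: 0.229
time_s: 27.77
position: [0.4083, 0.2633, 0.0542]
force: [-0.5, 0.1, 5.2]
opening: 0.229
2.3 x 0.6 z -11.8; 2.2 x 2.4 z -23.4; 2.1 x 5.3 z -34.9; 1.95 x 11.7 z -51.3; 1.8 x 20.6 z -66.6; 1.65 x 31.7 z -80.4; 1.5 x 44.7 z -92.4; 1.35 x 59.3 z -102.4; 1.2 x 75.2 z -110.0; 1.05 x 92.2 z -115.1; 0.9 x 109.7 z -117.7; 0.75 x 127.3 z -117.6; 0.6 x 144.8 z -114.9; 0.45 x 161.7 z -109.6; 0.3 x 177.6 z -101.9; 0.15 x 192.1 z -91.8; 0 x 205.0 z -79.7;
```

```bash
python3 -m jog '[[[0.6,0,-12],[0,0,0],1],[[2.4,0,-23.4],[0,0,0],1],[[5.3,0,-35],[0,0,0],1],[[11.7,0.1,-51.3],[0,0,0],1],[[20.6,0.2,-66.6],[0,0,0],1],[[31.7,0.3,-80.4],[0,0,0],1],[[44.7,0.5,-92.4],[0,0,0],1],[[59.3,0.7,-102.4],[0,0,0],1],[[75.2,0.8,-110],[0,0,0],1],[[92.2,1,-115],[0,0,0],1],[[109.7,1.2,-117.7],[0,0,0],1],[[109.7,1.2,-117.7],[0,0,0],1]]' | egrep 'time|pos|force|open'
python3 -m jog '[[[17.6,0.2,0],[0,0,0],1],[[35.1,0.4,2.8],[0,0,0],1],[[52,0.6,8.1],[0,0,0],1],[[67.9,0.7,15.8],[0,0,0],1],[[82.4,0.9,26],[0,0,0],1],[[90,1,33],[0,0,0],1],[[95.3,1,38],[0,0,0],1],[[96,1,39],[0,0,0],1],[[96,1,39],[0,0,0],1]]' | egrep 'time|pos|force|open'
```

```text
time_s: 28.77
position: [0.5187, 0.2475, 0.1714]
force: [0.3, 2.3, 2.9]
opening: 0.222
time_s: 29.52
position: [0.6156, 0.2338, 0.1336]
force: [4.8, -0.0, 4.0]
opening: 0.226
```

```bash
python3 -m jog '[[[0,0,0],[0,0,0],0.5],[[0,0,0],[0,0,0],0.5],[[0,0,0],[0,0,0],0.5],[[0,0,0],[0,0,0],0.5],[[0,0,-4],[0,0,0],0.5],[[0,0,-20],[0,0,0],0.5],[[0,0,-45],[0,0,0],0.3],[[0,0,-70],[0,0,0],0],[[-20,0,-75],[0,0,0],0],[[-50,0,-75],[0,0,0],0],[[-85,0,-75],[0,0,0],0],[[-115,0,-75],[0,0,0],0]]' | egrep 'time|pos|force|open'
python3 -m jog '[[[-25,0,0],[0,0,0],0],[[-33,0,0],[0,0,0],0],[[-35,0,0],[0,0,0],0],[[-35,0,0],[0,0,0],0],[[-35,0,0],[0,0,0],0],[[-35,0,0],[0,0,0],0]]' | egrep 'time|pos|force|open'
python3 snap.py nest5
python3 - <<'E'
from meas import *
im,c=L("nest5"); e=proj([.4677,.2531,.072],c); print("pred",e)
hs=cv2.cvtColor(im,cv2.COLOR_BGR2HSV)
try: scoop("nest5",tuple(int(v) for v in e.round()),.072,240,400,295)
except Exception as x: print(x)
for r in (int(e[1]),255,270,285):
    v=im[r,240:400,1].astype(int); k=np.nonzero(np.abs(np.gradient(v.astype(float)))>18)[0]+240; print(r,k.tolist())
E
```

```text
time_s: 30.52
position: [0.4952, 0.2489, 0.2075]
force: [0.0, 0.5, 0.6]
opening: 0.871
time_s: 31.02
position: [0.4647, 0.2535, 0.2074]
force: [-0.2, 0.2, 0.2]
opening: 0.993
nest5 31.0167 [0.4647 0.2535 0.2074] 0.328226147571612 [-0.1555  0.2121  0.2077] 0.9929651646700021
pred [313.5205 219.1655]
nest5 rim px [313.7 216.7] [73.6 75.1] rim xy [0.4699 0.2526 0.072 ] yaw line -8.393469 yaw centroid 167.90078657171188 offset 0.0029506295048959226 n 1814
219 [245, 246, 268, 276, 277, 280, 337, 347, 348, 351, 352, 360]
255 [306, 307, 308, 322, 323, 334, 335, 386, 387]
270 [269, 307, 308, 322, 323, 341, 342, 357, 358]
285 [307, 308, 314, 315, 322, 323, 324, 325, 329, 330]
```

Run:
```python
from h import *
go([.4693,.2527,.0265],-7.3)
```

```text
shift [  4.7   0.1 180.7] turn [-0.02 -0.09 -0.24] rows 4.3
```

```bash
python3 -m jog '[[[4.7,0,30],[0,0,-0.2],0],[[4.7,0,65],[0,0,-0.2],0],[[4.7,0,100],[0,0,-0.2],0],[[4.7,0,130],[0,0,-0.2],0],[[4.7,0,155],[0,0,-0.2],0],[[4.7,0,170],[0,0,-0.2],0],[[4.7,0,178],[0,0,-0.2],0],[[4.7,0,181],[0,0,-0.2],0],[[4.7,0,181],[0,0,-0.2],0],[[4.7,0,181],[0,0,-0.2],0]]' | egrep 'time|pos|force|open'
python3 -m jog '[[[0,0,0],[0,0,0],1],[[0,0,0],[0,0,0],1],[[0,0,0],[0,0,0],1],[[0,0,0],[0,0,0],1],[[0,0,0],[0,0,0],1],[[0,0,0],[0,0,0],1],[[0,0,0],[0,0,0],1]]' | egrep 'time|pos|force|open'
```

```text
time_s: 31.9
position: [0.4686, 0.2531, 0.027]
force: [0.0, -0.3, 0.7]
opening: 1.0
time_s: 32.48
position: [0.4682, 0.2532, 0.027]
force: [0.7, 0.7, 6.4]
opening: 0.778
```

```bash
python3 -m jog '[[[0,0,-1],[0,0,0],1],[[0,0,-4],[0,0,0],1],[[0,0,-10],[0,0,0],1],[[0,0,-20],[0,0,0],1],[[0,0,-34],[0,0,0],1],[[0,0,-52],[0,0,0],1],[[0,0,-72],[0,0,0],1],[[0,0,-92],[0,0,0],1],[[0,0,-110],[0,0,0],1],[[0,0,-122],[0,0,0],1],[[0,0,-126],[0,0,0],1],[[0,0,-126],[0,0,0],1]]' | egrep 'time|pos|force|open'
python3 snap.py lift3
python3 - <<'E'
from meas import *
st=bot.read_state(); t=np.array([.5342,-.0111])-(Ryaw(19)@[.0017,.0008,0])[:2]; print(t)
go([*t,.153],19)
im,c=L("lift3"); R=np.array(st["tcp_rot"])
for dx in (.0017,): 
    ctr=st["position"]+R@[dx,0,-.045]; print("ctr",proj(ctr,c),"front",proj(ctr+R@[.033,0,0],c),"handle50",proj(ctr+R@[-.05,0,0],c))
print([(y,int(im[y,313,1])) for y in range(110,200,3)])
E
```

```text
time_s: 33.48
position: [0.4681, 0.2531, 0.1538]
force: [0.5, -0.1, -1.6]
opening: 0.776
lift3 33.4833 [0.4681 0.2531 0.1538] 1.9726672701246524 [ 0.4991 -0.0709 -1.6373] 0.7758760748118485
[ 0.5323 -0.0109]
shift [ 98.  253.4  -0.2] turn [ -0.01  -0.07 -26.29] rows 6.5
ctr [312.1243 301.8008] front [312.0547 227.7207] handle50 [312.2176 401.1015]
[(110, 65), (113, 65), (116, 66), (119, 66), (122, 64), (125, 64), (128, 20), (131, 20), (134, 20), (137, 22), (140, 21), (143, 21), (146, 21), (149, 21), (152, 20), (155, 20), (158, 19), (161, 21), (164, 19), (167, 52), (170, 84), (173, 89), (176, 92), (179, 91), (182, 97), (185, 121), (188, 122), (191, 99), (194, 21), (197, 59)]
```

```bash
python3 -m jog '[[[2,6,0],[0,0,-0.6],1],[[7,18,0],[0,0,-1.9],1],[[14,36,0],[0,0,-3.7],1],[[23,60,0],[0,0,-6.2],1],[[33,86,0],[0,0,-8.9],1],[[44,113,0],[0,0,-11.7],1],[[55,141,0],[0,0,-14.6],1],[[65,169,0],[0,0,-17.5],1],[[75,195,0],[0,0,-20.2],1],[[84,218,0],[0,0,-22.6],1],[[92,238,0],[0,0,-24.7],1],[[96,248,0],[0,0,-25.8],1]]' | egrep 'time|pos|force|open'
python3 - <<'E'
from h import *
go([.5323,-.0109,.153],19)
E
```

```text
time_s: 34.53
position: [0.5312, -0.0084, 0.151]
force: [0.1, -0.2, -0.4]
opening: 0.781
shift [ 0.3  2.7 -2. ] turn [ 0.01  0.08 -0.51] rows 0.1
```

```bash
python3 -m jog '[[[0,2,0],[0,0,-0.3],1],[[0.5,4,10],[0,0,-0.5],1],[[0.5,4,25],[0,0,-0.5],1],[[0.5,4,40],[0,0,-0.5],1],[[0.5,4,50],[0,0,-0.5],1],[[0.5,4,53],[0,0,-0.5],1],[[0.5,4,53],[0,0,-0.5],1],[[0.5,4,53],[0,0,-0.5],1]]' | egrep 'time|pos|force|open'
python3 - <<'E'
from h import *
go([.5323,-.0109,.051],19)
E
```

```text
time_s: 35.2
position: [0.5329, -0.0084, 0.0991]
force: [1.3, 0.8, -0.7]
opening: 0.781
shift [-1.4  2.1 48.1] turn [-0.01 -0.01  0.05] rows 1.2
```

```bash
python3 -m jog '[[[-1.4,2.1,2],[0,0,0],1],[[-1.4,2.1,8],[0,0,0],1],[[-1.4,2.1,16],[0,0,0],1],[[-1.4,2.1,24],[0,0,0],1],[[-1.4,2.1,30],[0,0,0],1],[[-1.4,2.1,30],[0,0,0],1],[[-1.4,2.1,30],[0,0,0],1]]' | egrep 'time|pos|force|open'
python3 - <<'E'
from h import *
go([.5323,-.0109,.051],19)
E
```

```text
time_s: 35.78
position: [0.5318, -0.0112, 0.0686]
force: [0.8, 0.1, -0.5]
opening: 0.777
shift [ 0.6 -0.1 17.6] turn [-0.04  0.05  0.01] rows 0.4
```

```bash
python3 -m jog '[[[0.5,0,3],[0,0,0],1],[[0.5,0,6],[0,0,0],1],[[0.5,0,8],[0,0,0],1],[[0.5,0,8],[0,0,0],1]]' | egrep 'pos|force|open'
python3 -m jog '[[[0,0,2],[0,0,0],1],[[0,0,4],[0,0,0],1],[[0,0,4],[0,0,0],1]]' | egrep 'pos|force|open'
python3 -m jog '[[[0,0,1.5],[0,0,0],1],[[0,0,2.5],[0,0,0],1],[[0,0,2.5],[0,0,0],1]]' | egrep 'pos|force|open'
```

```text
position: [0.5325, -0.0111, 0.0609]
force: [0.5, -0.4, -1.3]
opening: 0.774
position: [0.5327, -0.0111, 0.0571]
force: [-0.1, 0.3, -0.7]
opening: 0.776
position: [0.5327, -0.0111, 0.0546]
force: [0.7, 0.6, -1.2]
opening: 0.78
```

Underside now at about 40 mm, with no forces. The last few millimetres go slowly.

```bash
for i in 1 2 3; do python3 -m jog '[[[0,0,1],[0,0,0],1],[[0,0,1.3],[0,0,0],1],[[0,0,1.3],[0,0,0],1]]' | egrep 'pos|force'; done
```

```text
position: [0.5328, -0.0112, 0.0534]
force: [-0.0, 0.5, -0.9]
position: [0.5333, -0.0112, 0.0526]
force: [0.4, 0.6, 2.1]
position: [0.5339, -0.0111, 0.0519]
force: [0.3, 2.2, 6.9]
```

```bash
python3 -m jog '[[[0,0,-1],[0,0,0],1],[[0,0,-1],[0,0,0],1]]' | egrep 'time|pos|force'
python3 -m jog '[[[0,0,0],[0,0,0],0.1],[[0,0,0],[0,0,0],0.1],[[0,0,0],[0,0,0],0],[[0,0,0],[0,0,0],0],[[0,0,-1],[0,0,0],0],[[0,0,-8],[0,0,0],0],[[0,0,-25],[0,0,0],0],[[0,0,-55],[0,0,0],0],[[0,0,-90],[0,0,0],0],[[0,0,-120],[0,0,0],0],[[0,0,-140],[0,0,0],0],[[0,0,-140],[0,0,0],0]]'| egrep 'time|pos|force|open'
python3 -m jog '[[[0,0,0],[0,0,0],0],[[0,0,0],[0,0,0],0],[[0,0,0],[0,0,0],0]]' | egrep 'time|pos|force'
python3 snap.py final
python3 - <<'E'
from meas import *
S=vision.capture("scene")[...,::-1]; im=cv2.imread("pics/final.png")
a=cv2.resize(S[160:300,230:450],(620,395),interpolation=cv2.INTER_CUBIC)[:, :]
b=cv2.resize(im[60:310,220:420],(180*395//225,395))
o=np.hstack([cv2.resize(a,(480,395*480//620)),np.zeros((395*480//620,1,3),np.uint8),cv2.resize(b,(245,395*480//620))]); print(o.shape); cv2.imwrite("pics/m11.png",o)
_,c=L("final"); e=proj([.5342,-.0111,.096],c); print("pred",e)
try: scoop("final",tuple(int(v) for v in e.round()),.096,240,400,295)
except Exception as x: print(x)
E
```

```text
time_s: 37.53
position: [0.533, -0.0112, 0.0521]
force: [0.8, 0.9, 3.1]
time_s: 38.53
position: [0.5362, -0.0119, 0.1973]
force: [0.0, -0.3, -0.3]
opening: 1.0
time_s: 38.78
position: [0.5314, -0.0109, 0.1906]
force: [-0.8, 0.2, 0.1]
final 38.7833 [ 0.5314 -0.0109  0.1906] 0.6810524407504533 [-0.7852  0.2147  0.0605] 1.0017519957920225
(305, 726, 3)
pred [314.6242 228.1332]
final rim px [312.9 228.1] [82.9 86.9] rim xy [ 0.5338 -0.0098  0.096 ] yaw line -56.396076 yaw centroid 13.47610631963157 offset 0.03325163493988899 n 2462
```

View pics/m11.png

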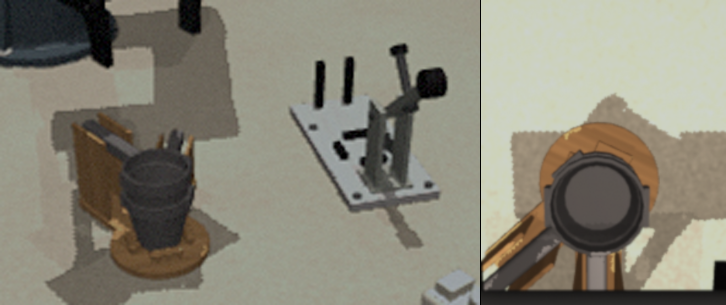

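The scoop is nested upright, with its handle between the taller boards (wrist view, about (597,270)). The lower scoop's handle is still in its own slot, and the clamp is fully back. Handing in.

```bash
python3 -c "
from rig import bot
print(bot.read_state()['time_s'],bot.read_state()['force']); bot.hand_in()"
```

```text
38.8833 [-0.07928134 -0.05997993  0.05283349]
the job is handed in; nothing more can be done
```

I did the whole job in the order asked and handed it in at 38.9 s; no verdict was reported. I took the scoop out of the box and seated it in the check nest. I swung the clamp over and let it hold the scoop alone for more than a second, then swung it back. Last, I nested the scoop in the display stand with its handle in the taller slot.

**Last checks**
- **Position:** the new scoop's rim came out at (0.534, -0.010), within about 1.5 mm of where the stand scoop's rim was first measured. Its apparent width (about 66 mm) fits a rim 96 mm up, which is right for a nested scoop.
- **Picture:** the last picture shows it upright, its handle between the taller boards, the other scoop's handle still in the lower slot and the clamp fully open.
- **Set-down:** contact at the stand peaked at about 7 N. The gripper was clear of everything at hand-in, with no force on the wrist.

**What went wrong or disagreed**
- **Empty grasps:** the first two tries at the handle closed on nothing. On the first I lifted before the fingers had finished closing. On the second they closed above the handle, because they end about 26 mm short of the stated TCP; going 20 mm deeper fixed it. The scoop was not disturbed.
- **Touched the clamp:** on the way to the nest I typed one shift with the wrong sign, and the held cup pressed on the open clamp at about 14–15 N. I backed straight off. The scoop had turned about 1° in the grip, which I corrected before seating it.
- **Clamp angle:** I judged "fully over" from the grip's height (about 2.4 rad), not from a joint reading. That is good to about 2 mm at the grip.
- **Scoop yaw:** my automatic fit of its final yaw failed, so that rests on the picture alone.
- **Loose samples:** I went nowhere near them, but did not re-measure them afterwards.

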